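Feed a rebated wood test piece down the gravity chute

TASK

Load the loose wooden test piece that has a step (rebate) cut along one edge into the mouth of the gravity chute, turned the same way as the piece already waiting at the foot, so that it slides down under the gate by its own weight and comes to rest right behind the waiting piece. It is standing the wrong way up, so it has to be turned over first; leave the plain block and the other things on the bench where they are.

Things in the scene. Friction and masses are not known exactly. Their poses are not given: they have to be found in the camera images.
- piece_center (a point): centre of the loose wooden test piece (about 70 g, L-shaped section). Axes: x along its 60 mm length, y across 36 mm, z across 44 mm. A rebate (open step) runs along the edge at +z, -y. Start: it stands wrong way up on its full 60 x 36 face, z up, rebate at the top on the robot's side. Rolled about its lower -y edge by more than about 46 degrees it tips over onto its -y side. Bench friction about 0.6
- piece_lip (a point): point of the loose piece in the middle of its thin lip, 37 mm from its full 60 x 36 face. The rebate takes the last 14 mm in the piece's z and the 18 mm on its -y side (y -18 to 0 mm), so only the lip, y 0 to +18 mm, is left there; a grip across the 44 mm must be on this y 0 to +18 mm half
- trough: polished aluminium trough (friction about 0.22), fixed, sloping down 28 degrees. Origin: on its floor, mid-width, at the centre of the open mouth where pieces go in, 175 mm above the bench; x down the slope, y across, z up out of the floor. Channel y -23.5 to +23.5 mm; side walls with outward lips, 14 mm high. Mouth open above from x -55 mm (a 14 mm high stop) to the gate
- rail_top (a point): point on top of the key rail beside the mouth centre. The rail, 11 mm wide and 15.5 mm high, runs all along the trough's -y side (y -23.5 to -12.5 mm). The piece's rebate goes over it while its thick part stands on the floor beside it; the piece's centre may then lie at trough y -4.5 to +1.5 mm, 18 mm above the floor
- gate (a point): middle of the opening under the gate, a steel bridge over the trough (trough x 64 to 72 mm) leaving 40 mm above the floor and 61 mm between its legs. Only a piece with its rebate over the rail passes: piece x along trough +x, piece y along trough +z, piece z along trough -y. Beyond the gate rods at 40 mm height cover the trough; foot stop at x 285 mm
- waiting: piece of the same shape lying the right way round at the foot of the chute, held fast by the outlet catch; same axes as the loose piece, origin at the middle of its full 60 x 36 face (against the trough's +y wall). It fills trough x 224.5 to 284.5 mm, so the loose piece comes to rest with its centre at about x 194 mm
- blank: bystander: plain wooden block of the same outer sizes 60 x 36 x 44 mm without a rebate, standing on the bench near the piece; origin at the centre of its underside, z up
- slab: bystander: flat wood specimen with bark edge, 90 x 66 x 22 mm, origin under it
- core: bystander: upright dark wood cylinder, 40 mm across, 30 mm high, origin at the centre of its underside
- dish: bystander: glass dish 84 mm across, 16 mm high, origin at the centre of its underside
- lens: bystander: black hand lens, 52 mm ring with 64 mm handle along its -x, 12 mm thick, origin under the ring
- brush: bystander: small brush lying on the bench, 180 mm long along its x
- slidebox: bystander: grey slide box 90 x 100 x 32 mm, origin at the centre of its underside
Things that resemble listed ones, but are neither listed nor needed, are in the scene too. Leave any red look-alike of the part that bears piece_center alone.

How it is judged:
By the outcome, as a careful person would: the job done as asked, in the order asked, and still so for the second after the job is handed in, with the robot touching nothing.
It also fails if it takes over 61 s, if anything falls off the work surface, if the arm or the gripper's body presses on something with over 40 N, if the wrist force passes 120 N, or if a joint passes its speed limit or range.

ROBOT

A 6-joint arm with a two-finger parallel gripper is mounted at the origin on the work surface. World frame = base frame: x ahead of the robot, y to its left, z up, the work surface at z = 0. Lengths are in m, angles in degrees, forces in N, time in s.
With the tool pointing down it reaches from about 0.375 to 0.9 m from the base axis. Payload 3.1 kg.
Tool frame: the origin (TCP) lies where the fingers leave the gripper's body, on its centre line; the fingertips stand bot.tips_ahead ahead of it and the grasp point (between the pads) lies 51 mm ahead of it (bot.tips_ahead is the distance from the TCP to the fingertips, in m); z points along the fingers, x is the direction in which the jaws open and shut, and the axes are right-handed (so a half turn about z gives the same grasp; the last joint's range is limited). The gripper opens to 87 mm and grips with 3 to 60 N. Pads are 19 mm wide; open, the fingers measure 117 mm over their backs; the gripper's body (75 mm by 190 mm) begins 51 mm behind the grasp point.
Start: joints at [60.705, 30.224, 82.088, -0, 67.689, -10.227], TCP at [0.204, 0.591, 0.292] pointing down, gripper open.
Joint ranges: [-176.69, 176.69], [-43.24, 126.21], [12.49, 139.97], [-82, 262], [0, 151.66], [-163.58, 163.58]. Speed limits (degrees/s): [159.86, 159.86, 180, 180, 180, 180].

INTERFACE

Orientations are given as a 3x3 rotation matrix whose columns are the frame's x, y, z axes.
In Python, from rig import bot, vision, nets gives the robot as it stands.
- The arm moves only by the tool play_rows, never from a script. Its argument "series" is a list of rows, each an object of numbers: "tx", "ty", "tz": the shift along the world's x, y, z as a fraction of full scale; "turn": the turn about the world's z as a fraction of full scale. A call has 1 to 10 rows; each row shifts and turns the commanded pose from where the row before left it; what a row does not reach is not made up. Full scale, the value 1, is 0.8 m for a shift and 60 degrees for a turn. A row lasts 1/10 s, in which the tool goes at most 50 mm and 8.59 degrees, less where a joint would pass 70% of its speed; a pose out of reach is approached as far as the arm can. A call with a number of a shift or a turn outside -1 to 1 is refused whole. A call with a gripper value outside its range is refused whole. "gripper" is the opening, from 0 (shut) to 1 (fully open), set as the call begins (left out, the last holds). The fingers move at their own pace and stop on an object; the grip force is fixed at half the most. Time passes only in rows, so rows that do not move let the fingers close. It gives the time, the measured TCP pose, the force and the opening at its end, in the units of the state.
- bot.read_state(): the state, without advancing time (a new reading comes with each control period).
- vision.capture(name): name is "scene" or "side" or "wrist"; returns a dict with "pixels" (400x640x3 uint8, blue, green, red), "fx", "fy", "cx", "cy" (pixels), "extrinsics" (4x4, takes a point from camera to world coordinates). Camera axes: x right, y down, z forward; pixel columns grow to the right and rows downward; lengths in m; the calibration is good to about 2 mm. A picture is of the moment at which its call begins. There is no depth.
- bot.hand_in(): hands the job in, once; it reports no verdict.
Trained networks look in a picture, given as the dict that the camera call returned (one of the last four; its "shot" number tells which), for a name from the list of things; names that differ only in an ending like _2 or _b are one class to them, and where a whole thing is asked for, a point or a joint stands for the part that bears it (a point fixed in the world has none). Each returns a list of dicts, best first, with "confidence" (0 to 1); they miss things now and then, are a little off and sometimes report something else, mostly with a low value. They report only what shows in the picture. A call takes as long as a camera call. They do not tell look-alikes from the thing itself.
- nets.look_for(picture, query): "at" ([column, row] as shares, 0 to 1, of the picture: columns of its width, rows of its height, amid what is visible of it).
- nets.masks_of(picture, query): "region" (400x640 bool, what is visible of it) and "at" ([column, row] as shares, 0 to 1, of the picture: columns of its width, rows of its height, amid what is visible of it).
The state is a dict: "time_s": time; "joint_positions": joint angles; "qvel": joint speeds; "tau": joint torques, N m; "position": TCP position; "tcp_rot": TCP orientation; "force": force on the tool from outside, world axes, zero at the start; "moment": the same for the moment, N m; "opening": opening from 0.0 (shut) to 1.0 (fully open).
Only numpy, scipy, OpenCV 4.12 (cv2) and the standard library are available. Lean on these libraries where they do the work, as an engineer would, in place of code of your own. Each camera call takes 0.05 s, during which the arm holds its last target.

## Working session

There is one attempt and no reset: what is moved stays moved. The work goes in short steps, Python scripts to look and compute and a tool call to move; the robot and the scene stay as the last step left them, time stands still between calls to the robot, and variables do not carry over. Pictures are saved under pics/ and viewed, and the job is handed in when it is done.

Besides the shell and the picture viewer there is one more tool, called after ">>>" by a JSON object that holds its "name" and its "arguments", one argument or row to a line. play_rows: Moves the arm, as the interface text tells. Shift numbers are shares of 0.8 m and turn numbers shares of 60 degrees, none past 1 either way. Its arguments: {"type":"object","properties":{"series":{"type":"array"},"gripper":{"type":"number"}},"required":["series"]}

```bash
ls; mkdir -p pics
cat > h.py <<'E'
import numpy as np,cv2
from rig import bot,vision,nets
def cap(n,f=None):
    p=vision.capture(n)
    if f: cv2.imwrite('pics/'+f,p['pixels'])
    return p
def proj(p,X):
    X=np.atleast_2d(X);E=np.linalg.inv(p['extrinsics']);c=X@E[:3,:3].T+E[:3,3]
    return np.c_[c[:,0]/c[:,2]*p['fx']+p['cx'],c[:,1]/c[:,2]*p['fy']+p['cy']]
def ray(p,uv):
    E=p['extrinsics'];d=E[:3,:3]@np.array([(uv[0]-p['cx'])/p['fx'],(uv[1]-p['cy'])/p['fy'],1]);return E[:3,3],d/np.linalg.norm(d)
def atz(p,uv,z):
    o,d=ray(p,uv);return o+d*(z-o[2])/d[2]
def tri(ps,uvs):
    A=np.zeros((3,3));b=np.zeros(3)
    for p,uv in zip(ps,uvs):
        o,d=ray(p,uv);M=np.eye(3)-np.outer(d,d);A+=M;b+=M@o
    return np.linalg.solve(A,b)
E
python3 - <<'E'
from h import *
import pickle
P={}
for n in ['scene','side','wrist']:
    p=cap(n,n+'0.png');P[n]=p
    if n!='wrist' or 1:
        for q in ['piece_center','piece_lip','rail_top','gate','trough','waiting','blank']:
            r=nets.look_for(p,q)
            print(n,q,[(np.round(np.array(d['at'])*[640,400],1).tolist(),round(d['confidence'],2)) for d in r[:4]])
pickle.dump(P,open('P0.pkl','wb'))
print(bot.tips_ahead,bot.read_state())
E
```

```text
pics
scene piece_center [([333.6, 211.5], 0.81), ([350.9, 186.6], 0.77), ([382.8, 186.3], 0.77)]
scene piece_lip [([382.0, 186.2], 0.75), ([334.9, 212.7], 0.72)]
scene rail_top [([243.4, 163.5], 0.86)]
scene gate [([244.2, 163.2], 0.64)]
scene trough [([244.6, 162.6], 0.84)]
scene waiting [([213.8, 166.1], 0.55)]
scene blank [([389.3, 218.5], 0.51)]
side piece_center [([376.7, 285.9], 0.8), ([375.2, 255.5], 0.64), ([332.0, 242.3], 0.56)]
side piece_lip [([376.1, 288.6], 0.96), ([337.7, 240.4], 0.81), ([376.7, 257.7], 0.8), ([383.9, 155.2], 0.49)]
side rail_top [([381.9, 154.6], 0.65)]
side gate [([385.7, 157.7], 0.73)]
side trough [([381.6, 155.7], 0.85), ([263.8, 293.1], 0.26)]
side waiting [([387.7, 159.6], 0.52)]
side blank [([319.9, 285.2], 0.58)]
wrist piece_center []
wrist piece_lip []
wrist rail_top []
wrist gate []
wrist trough []
wrist waiting []
wrist blank []
0.0697 {'time_s': 1.2, 'joint_positions': array([ 6.07046194e+01,  3.02243960e+01,  8.20855037e+01,  1.46129976e-03,
        6.76889702e+01, -1.02284524e+01]), 'qvel': array([ 0.05800457,  0.04713391, -0.01340826,  0.04317166,  0.0719548 ,
        0.01737362]), 'tau': array([-3.35452087e-04, -4.40031374e+01, -1.76979697e+01,  6.31870609e-02,
        5.06759109e-02, -1.57269432e-05]), 'position': array([0.20414814, 0.59071688, 0.29225106]), 'tcp_rot': array([[ 3.26681560e-01,  9.45134466e-01, -1.09261260e-05],
       [ 9.45134466e-01, -3.26681559e-01,  2.87472342e-05],
       [ 2.36006380e-05, -1.97178496e-05, -1.00000000e+00]]), 'force': array([ 0.23466754,  0.16626772, -0.73137777]), 'moment': array([0.01754716, 0.04501485, 0.04137794]), 'opening': 0.9988174671034755}
```

View pics/scene0.png

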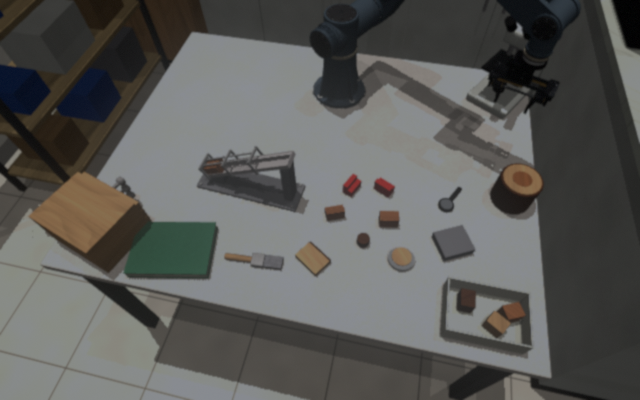

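View pics/side0.png

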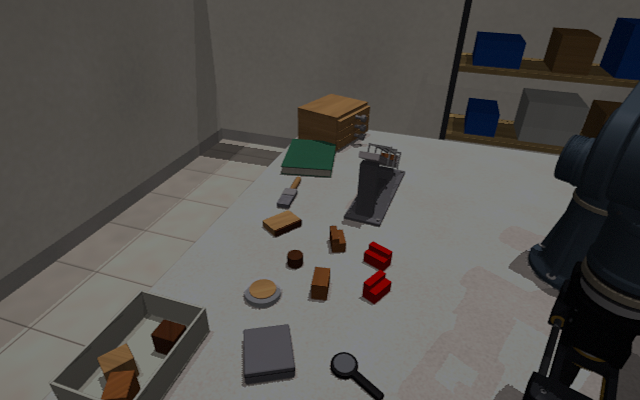

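Run:
```python
import cv2
a=cv2.imread('pics/scene0.png')[130:250,170:430];cv2.imwrite('pics/sc_crop.png',cv2.resize(a,None,fx=3,fy=3,interpolation=2))
a=cv2.imread('pics/side0.png')[100:320,250:480];cv2.imwrite('pics/sd_crop.png',cv2.resize(a,None,fx=2.7,fy=2.7,interpolation=2))
```

```text
(no output)
```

View pics/sc_crop.png

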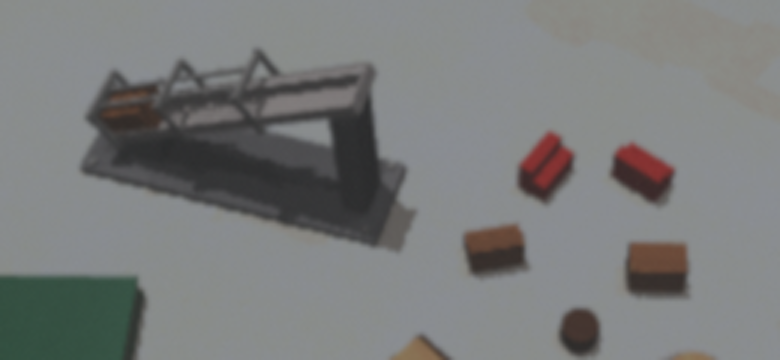

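View pics/sd_crop.png

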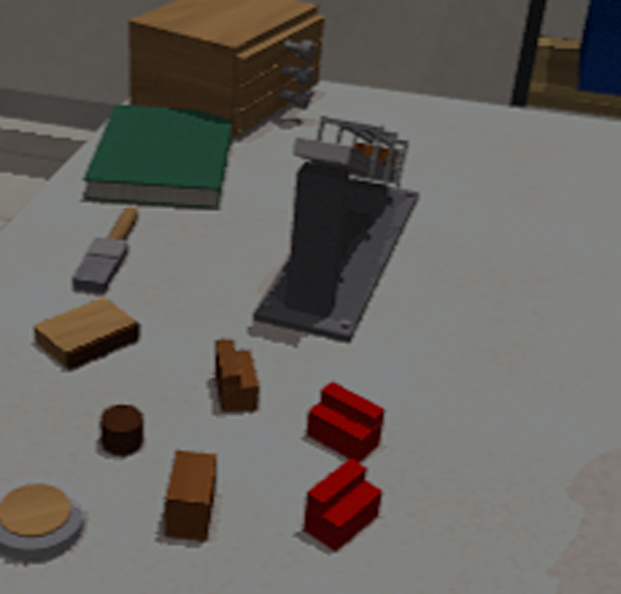

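The wooden stepped piece at scene (334,212) / side (338,240) is the target: it is wood-coloured, with the step on the robot's side. The two red ones at (351,186) and (383,186) are look-alikes, and the block at (389,218) is the blank. The chute mouth is at scene (285,160), with the waiting piece at (214,166).

Run:
```python
from h import *
import pickle
P=pickle.load(open('P0.pkl','rb'));s,d=P['scene'],P['side']
for n,a,b in [('piece',(333.6,211.5),(337.5,240.5)),('gate',(257,162),(381,155)),('blank',(389,218.5),(319.9,285)),('wait',(213.8,166.1),(389,157))]:
    X=tri([s,d],[a,b]);print(n,X,proj(s,X)-a,proj(d,X)-b)
print(s['fx'],d['fx'],s['extrinsics'][:3,3],d['extrinsics'][:3,3])
w=P['wrist'];print(w['extrinsics'],w['fx'])
# mouth, with z=0.175
for u in [(290,153),(281,158)]: print(atz(s,u,0.18))
```

```text
piece [0.5860985  0.09871135 0.01386969] [[0.07018837 0.16917774]] [[ 0.18710107 -0.12299296]]
gate [ 0.53579746 -0.15857015  0.15367604] [[-0.49135379 -1.89078313]] [[-1.63060142  1.28056444]]
blank [0.57777788 0.27776562 0.01845076] [[0.13944062 0.27240238]] [[ 0.36346417 -0.22631775]]
wait [ 0.52846289 -0.32309271  0.07616758] [[-0.31934673 -1.19329579]] [[-0.9592222   0.76274524]]
409.17538553282526 399.9513250669943 [1.26522305 0.22582947 1.15275329] [0.38713181 0.92601485 0.6608109 ]
[[ 3.27222490e-01  8.99789325e-01  2.88625383e-01  1.23543331e-01]
 [ 9.44947051e-01 -3.11816135e-01 -9.92258437e-02  6.17692169e-01]
 [ 7.15696565e-04  3.05204633e-01 -9.52286522e-01  3.84270253e-01]
 [ 0.00000000e+00  0.00000000e+00  0.00000000e+00  1.00000000e+00]] 299.1684300900129
[ 0.50713769 -0.05604575  0.18      ]
[ 0.53175795 -0.07779593  0.18      ]
```

View pics/wrist0.png

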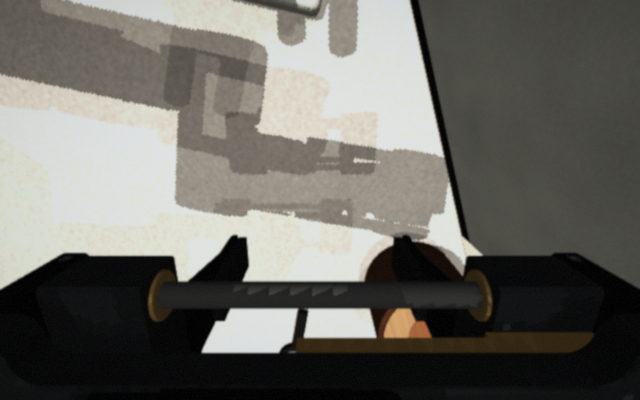

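>>> {"name": "play_rows", "arguments": {
  "series": [
    {"tx": 0.0425, "ty": -0.0438, "turn": 0.0226},
    {"tx": 0.0425, "ty": -0.0438, "turn": 0.0226},
    {"tx": 0.0425, "ty": -0.0438, "turn": 0.0226},
    {"tx": 0.0425, "ty": -0.0438, "turn": 0.0226},
    {"tx": 0.0425, "ty": -0.0438, "turn": 0.0226},
    {"tx": 0.0425, "ty": -0.0438, "turn": 0.0226},
    {"tx": 0.0425, "ty": -0.0438, "turn": 0.0226},
    {"tx": 0.0425, "ty": -0.0438, "turn": 0.0226},
    {"tx": 0.0425, "ty": -0.0438, "turn": 0.0226},
    {"tx": 0.0425, "ty": -0.0438, "turn": 0.0226}
  ]
}}

```text
invalid input
```

>>> {"name": "play_rows", "arguments": {
  "series": [
    {"tx": 0.0425, "ty": -0.0438, "turn": 0.0226},
    {"tx": 0.0425, "ty": -0.0438, "turn": 0.0226},
    {"tx": 0.0425, "ty": -0.0438, "turn": 0.0226},
    {"tx": 0.0425, "ty": -0.0438, "turn": 0.0226},
    {"tx": 0},
    {"tx": 0}
  ]
}}

```text
invalid input
```

Run:
```python
from h import *
import pickle
p=cap('wrist','w1.png');pickle.dump(p,open('w1.pkl','wb'))
for q in ['piece_center','piece_lip','rail_top','gate','trough','waiting','blank']:
    r=nets.look_for(p,q)
    print(q,[(np.round(np.array(d['at'])*[640,400],1).tolist(),round(d['confidence'],2)) for d in r[:4]])
```

```text
piece_center []
piece_lip []
rail_top []
gate []
trough [([299.0, 331.5], 0.57)]
waiting []
blank []
```

View pics/w1.png

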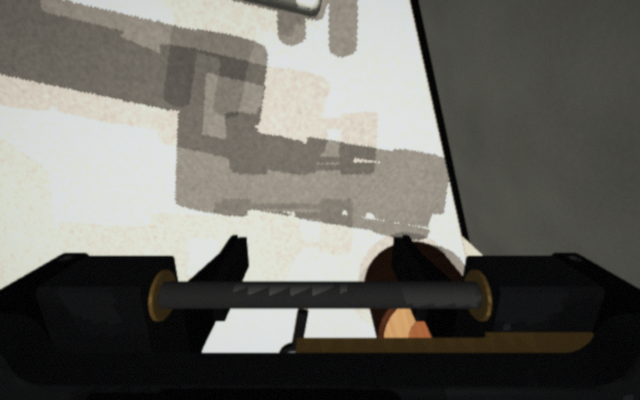

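>>> {"name": "play_rows", "arguments": {
  "series": [
    {"tx": 0.0425, "ty": -0.0438, "tz": 0, "turn": 0.0226},
    {"tx": 0.0425, "ty": -0.0438, "tz": 0, "turn": 0.0226}
  ]
}}

```text
time_s: 1.8
position: [0.272, 0.5206, 0.2922]
tcp_rot: [[0.277, 0.961, 0.001], [0.961, -0.277, 0.0], [0.001, 0.0, -1.0]]
force: [0.6, 0.6, 0.6]
opening: 0.999
```

>>> {"name": "play_rows", "arguments": {
  "series": [
    {"tx": 0.0425, "ty": -0.0438, "tz": 0, "turn": 0.0226},
    {"tx": 0.0425, "ty": -0.0438, "tz": 0, "turn": 0.0226},
    {"tx": 0.0425, "ty": -0.0438, "tz": 0, "turn": 0.0226},
    {"tx": 0.0425, "ty": -0.0438, "tz": 0, "turn": 0.0226},
    {"tx": 0.0425, "ty": -0.0438, "tz": 0, "turn": 0.0226},
    {"tx": 0.0425, "ty": -0.0438, "tz": 0, "turn": 0.0226},
    {"tx": 0.0425, "ty": -0.0438, "tz": 0, "turn": 0.0226},
    {"tx": 0.0425, "ty": -0.0438, "tz": 0, "turn": 0.0226},
    {"tx": 0.0425, "ty": -0.0438, "tz": 0, "turn": 0.0226},
    {"tx": 0.0425, "ty": -0.0438, "tz": 0, "turn": 0.0226}
  ]
}}

```text
time_s: 2.8
position: [0.6134, 0.1686, 0.2924]
tcp_rot: [[0.048, 0.999, 0.0], [0.999, -0.048, 0.0], [0.0, 0.0, -1.0]]
force: [0.6, 0.6, -0.3]
opening: 1.002
```

>>> {"name": "play_rows", "arguments": {
  "series": [
    {"tx": 0.0425, "ty": -0.0438, "tz": 0, "turn": 0.0226},
    {"tx": 0.0425, "ty": -0.0438, "tz": 0, "turn": 0.0226},
    {"tx": 0, "ty": 0, "tz": 0, "turn": 0},
    {"tx": 0, "ty": 0, "tz": 0, "turn": 0}
  ]
}}

```text
time_s: 3.2
position: [0.6805, 0.0989, 0.2916]
tcp_rot: [[0.004, 1.0, -0.001], [1.0, -0.004, 0.0], [0.0, -0.001, -1.0]]
force: [-0.3, 0.5, 0.1]
opening: 1.006
```

Run:
```python
from h import *
import pickle
p=cap('wrist','w2.png');pickle.dump(p,open('w1.pkl','wb'))
for q in ['piece_center','piece_lip','rail_top','gate','trough','waiting','blank']:
    r=nets.look_for(p,q)
    print(q,[(np.round(np.array(d['at'])*[640,400],1).tolist(),round(d['confidence'],2)) for d in r[:4]])
```

```text
piece_center [([318.7, 94.6], 0.71), ([34.5, 35.9], 0.33)]
piece_lip [([347.6, 10.5], 0.74), ([320.7, 94.6], 0.58)]
rail_top [([36.5, 36.1], 0.81)]
gate []
trough [([38.3, 37.1], 0.68)]
waiting []
blank [([478.4, 87.4], 0.68), ([35.7, 33.4], 0.23)]
```

View pics/w2.png

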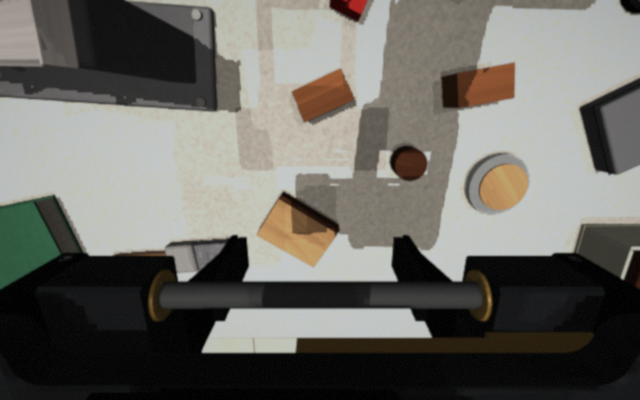

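Run:
```python
from h import *
import pickle
p=pickle.load(open('w1.pkl','rb'))
a=p['pixels'][40:150,240:540];cv2.imwrite('pics/w2c.png',cv2.resize(a,None,fx=2.6,fy=2.6,interpolation=2))
a=p['pixels'][60:130,280:370];cv2.imwrite('pics/w2d.png',cv2.resize(a,None,fx=8,fy=8,interpolation=2))
print(p['extrinsics'])
for u in [(319,95),(286,192),(338,232),(312,266)]: print(u,atz(p,u,0.02))
```

```text
[[ 4.68993329e-03  9.52521332e-01  3.04435734e-01  5.95374166e-01]
 [ 9.99988147e-01 -4.86548122e-03 -1.81986017e-04  9.85361737e-02]
 [ 1.30788079e-03  3.04432979e-01 -9.52532861e-01  3.83681054e-01]
 [ 0.00000000e+00  0.00000000e+00  0.00000000e+00  1.00000000e+00]]
(319, 95) [0.58509247 0.09821705 0.02      ]
(286, 192) [0.70073789 0.05583672 0.02      ]
(338, 232) [0.75609765 0.12239555 0.02      ]
(312, 266) [0.80665367 0.08740158 0.02      ]
```

View pics/w2d.png

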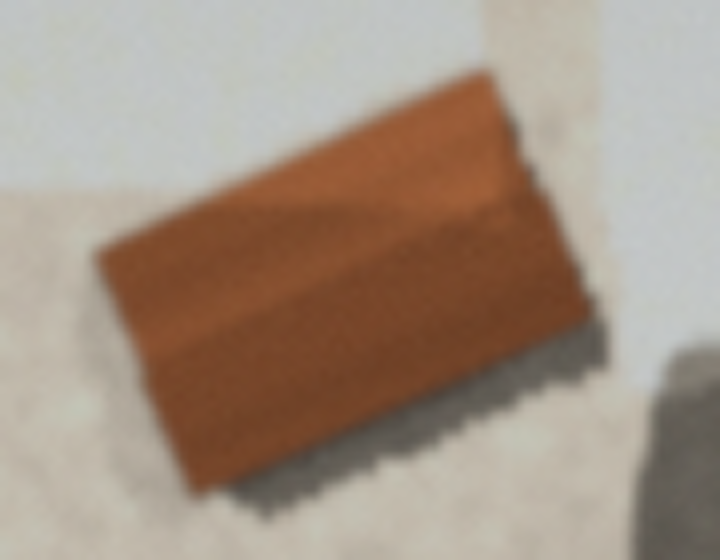

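Run:
```python
from h import *
import pickle
from scipy.optimize import least_squares
p=pickle.load(open('w1.pkl','rb'))
obs=np.array([(195,490),(585,320),(100,255),(490,70)])/8+[280,60]
loc=np.array([(30,18,44),(-30,18,44),(30,-18,30),(-30,-18,30)])/1e3
def W(q):
    x,y,t=q;ey=np.array([np.cos(t),np.sin(t)]);ex=np.array([ey[1],-ey[0]])
    return np.c_[loc[:,:1]*ex+loc[:,1:2]*ey+[x,y],loc[:,2]]
r=least_squares(lambda q:(proj(p,W(q))-obs).ravel(),[.585,.1,.43]);print(r.x,np.degrees(r.x[2]),r.fun)
# blank nearest corners & reds
for u in [(443,105),(442,80),(333,0),(362,20),(240,108)]: print(u,atz(p,u,0.0))
```

```text
[0.58615925 0.10205502 0.39655217] 22.72076597946612 [-0.58799091  1.32822208  1.58717189  0.13883827 -1.22286918 -0.77145032
  0.17560861 -0.54642419]
(443, 105) [0.59677626 0.24978061 0.        ]
(442, 80) [0.56830514 0.24514915 0.        ]
(333, 0) [0.48511667 0.11427195 0.        ]
(362, 20) [0.50479768 0.14719847 0.        ]
(240, 108) [0.59911432 0.00130602 0.        ]
```

>>> {"name": "play_rows", "arguments": {
  "gripper": 0,
  "series": [
    {"tx": -0.0174, "ty": 0.0063, "tz": 0, "turn": 0.1},
    {"tx": -0.0174, "ty": 0.0063, "tz": 0, "turn": 0.1},
    {"tx": -0.0174, "ty": 0.0063, "tz": 0, "turn": 0.1},
    {"tx": -0.0174, "ty": 0.0063, "tz": 0, "turn": 0.1},
    {"tx": 0, "ty": 0, "tz": -0.045, "turn": 0},
    {"tx": 0, "ty": 0, "tz": -0.045, "turn": 0},
    {"tx": 0, "ty": 0, "tz": -0.045, "turn": 0},
    {"tx": 0, "ty": 0, "tz": -0.045, "turn": 0},
    {"tx": 0, "ty": 0, "tz": -0.045, "turn": 0},
    {"tx": 0, "ty": 0, "tz": 0, "turn": 0}
  ]
}}

```text
time_s: 4.6
position: [0.6208, 0.1206, 0.1075]
tcp_rot: [[-0.406, 0.914, -0.011], [0.914, 0.406, -0.0], [0.004, -0.01, -1.0]]
force: [-1.1, 0.2, 0.1]
opening: 0.171
```

>>> {"name": "play_rows", "arguments": {
  "series": [
    {"tx": 0, "ty": 0, "tz": 0, "turn": 0},
    {"tx": 0, "ty": 0, "tz": 0, "turn": 0}
  ]
}}

```text
time_s: 4.8
position: [0.6259, 0.1206, 0.1145]
tcp_rot: [[-0.406, 0.914, 0.004], [0.914, 0.406, 0.0], [-0.002, 0.004, -1.0]]
force: [0.0, -0.4, 0.4]
opening: 0.027
```

Run:
```python
from h import *
p=cap('wrist','w3.png');s=cap('side')
a=s['pixels'][180:320,270:430];cv2.imwrite('pics/s3.png',cv2.resize(a,None,fx=4.5,fy=4.2,interpolation=2))
```

```text
(no output)
```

View pics/w3.png

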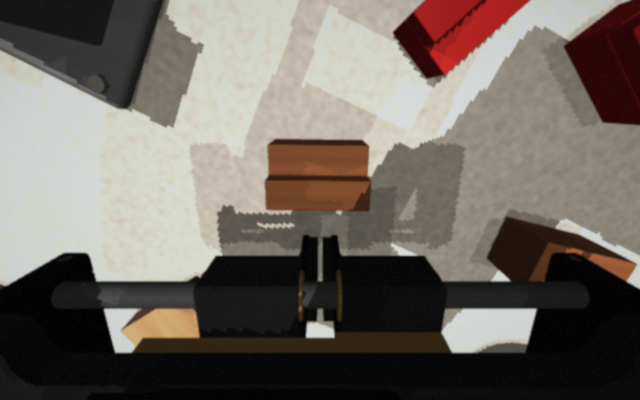

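View pics/s3.png

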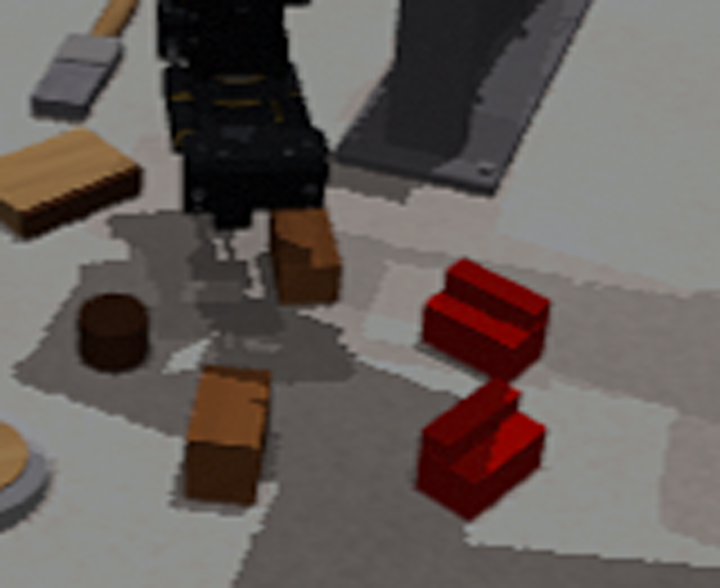

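>>> {"name": "play_rows", "arguments": {
  "series": [
    {"tx": -0.0069, "ty": -0.003, "tz": -0.0055, "turn": 0},
    {"tx": -0.0069, "ty": -0.003, "tz": 0, "turn": 0},
    {"tx": -0.0034, "ty": -0.0015, "tz": 0, "turn": 0},
    {"tx": -0.0034, "ty": -0.0015, "tz": 0, "turn": 0},
    {"tx": -0.0034, "ty": -0.0015, "tz": 0, "turn": 0},
    {"tx": -0.0034, "ty": -0.0015, "tz": 0, "turn": 0},
    {"tx": 0, "ty": 0, "tz": 0, "turn": 0}
  ]
}}

```text
time_s: 5.6
position: [0.6021, 0.1105, 0.1078]
tcp_rot: [[-0.405, 0.914, -0.001], [0.914, 0.405, -0.0], [0.0, -0.001, -1.0]]
force: [0.3, -0.6, 0.9]
opening: 0.002
```

Run:
```python
from h import *
p=cap('wrist','w4.png');s=cap('side')
a=s['pixels'][180:320,270:430];cv2.imwrite('pics/s4.png',cv2.resize(a,None,fx=4.5,fy=4.2,interpolation=2))
```

```text
(no output)
```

View pics/w4.png

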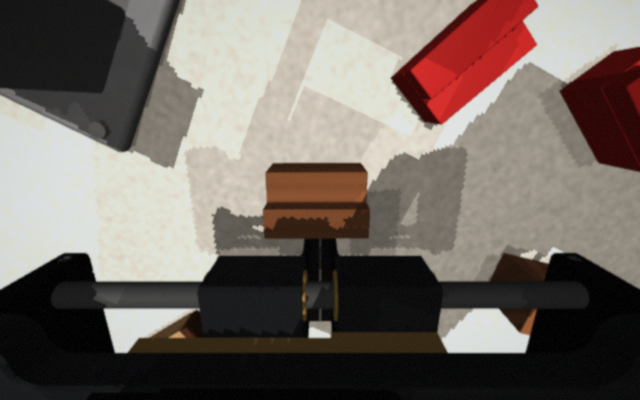

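View pics/s4.png

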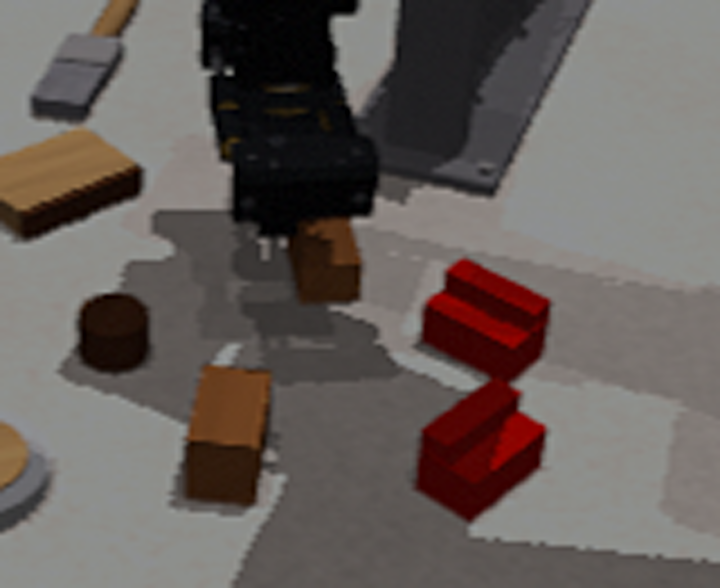

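>>> {"name": "play_rows", "arguments": {
  "series": [
    {"tx": 0.0023, "ty": 0.001, "tz": 0, "turn": 0},
    {"tx": 0, "ty": 0, "tz": -0.0038, "turn": 0},
    {"tx": -0.0034, "ty": -0.0015, "tz": 0, "turn": 0},
    {"tx": -0.0038, "ty": -0.0017, "tz": 0.0038, "turn": 0},
    {"tx": -0.0038, "ty": -0.0017, "tz": 0.0036, "turn": 0},
    {"tx": -0.0043, "ty": -0.0019, "tz": 0.0028, "turn": 0},
    {"tx": -0.0043, "ty": -0.0019, "tz": 0.0028, "turn": 0},
    {"tx": -0.0047, "ty": -0.0021, "tz": 0.0019, "turn": 0},
    {"tx": -0.0047, "ty": -0.0021, "tz": 0.0019, "turn": 0}
  ]
}}

```text
time_s: 6.6
position: [0.581, 0.101, 0.1186]
tcp_rot: [[-0.405, 0.914, 0.0], [0.914, 0.405, 0.0], [-0.0, 0.0, -1.0]]
force: [-0.0, 0.2, 0.5]
opening: 0.005
```

Run:
```python
from h import *
p=cap('wrist','w5.png');s=cap('side')
a=s['pixels'][180:320,270:430];cv2.imwrite('pics/s5.png',cv2.resize(a,None,fx=4.5,fy=4.2,interpolation=2))
```

```text
(no output)
```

View pics/w5.png

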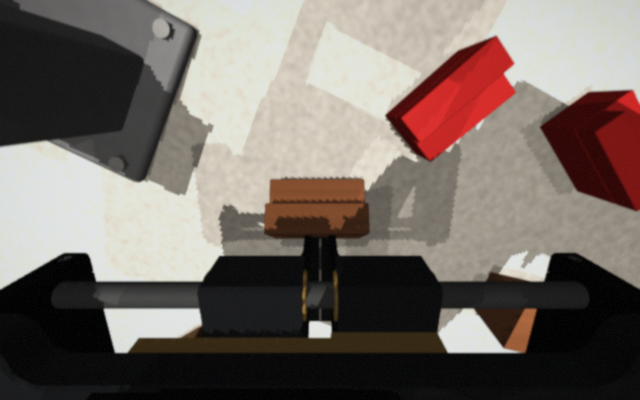

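View pics/s5.png

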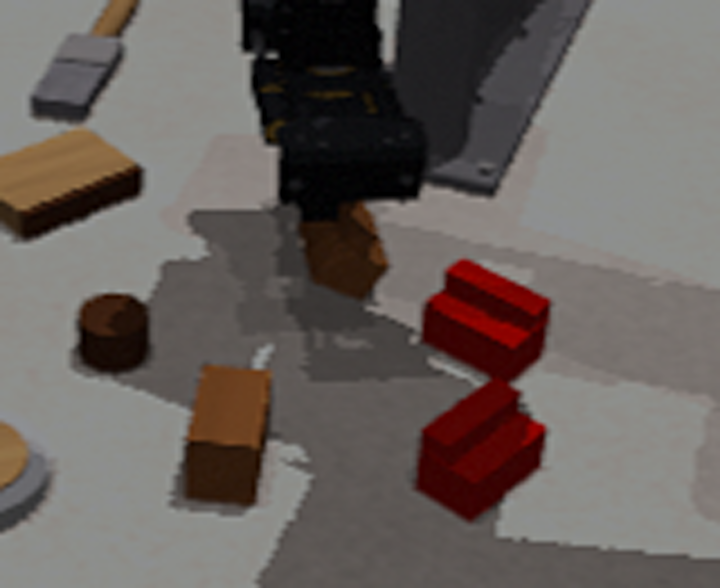

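>>> {"name": "play_rows", "arguments": {
  "series": [
    {"tx": -0.0049, "ty": -0.0022, "tz": 0.001, "turn": 0},
    {"tx": -0.0049, "ty": -0.0022, "tz": 0.001, "turn": 0},
    {"tx": -0.003, "ty": -0.0014, "tz": 0, "turn": 0},
    {"tx": -0.003, "ty": -0.0014, "tz": 0, "turn": 0},
    {"tx": -0.003, "ty": -0.0014, "tz": 0, "turn": 0},
    {"tx": -0.003, "ty": -0.0014, "tz": 0, "turn": 0},
    {"tx": 0, "ty": 0, "tz": 0, "turn": 0}
  ]
}}

```text
time_s: 7.4
position: [0.5632, 0.0931, 0.1197]
tcp_rot: [[-0.405, 0.914, -0.001], [0.914, 0.405, 0.0], [0.0, -0.001, -1.0]]
force: [0.5, -0.4, 0.1]
opening: 0.005
```

Run:
```python
from h import *
p=cap('wrist','w6.png');s=cap('side')
a=s['pixels'][180:320,270:430];cv2.imwrite('pics/s6.png',cv2.resize(a,None,fx=4.5,fy=4.2,interpolation=2))
```

```text
(no output)
```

View pics/w6.png

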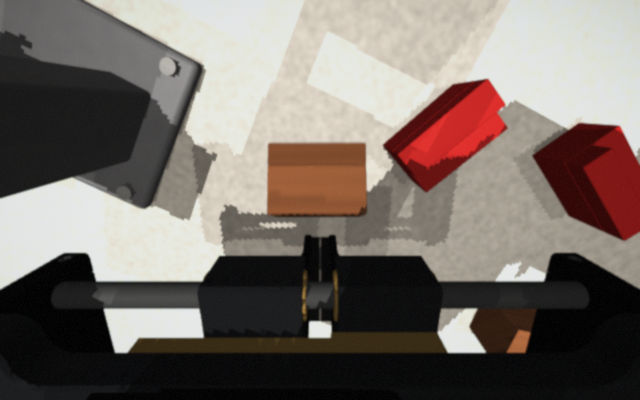

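View pics/s6.png

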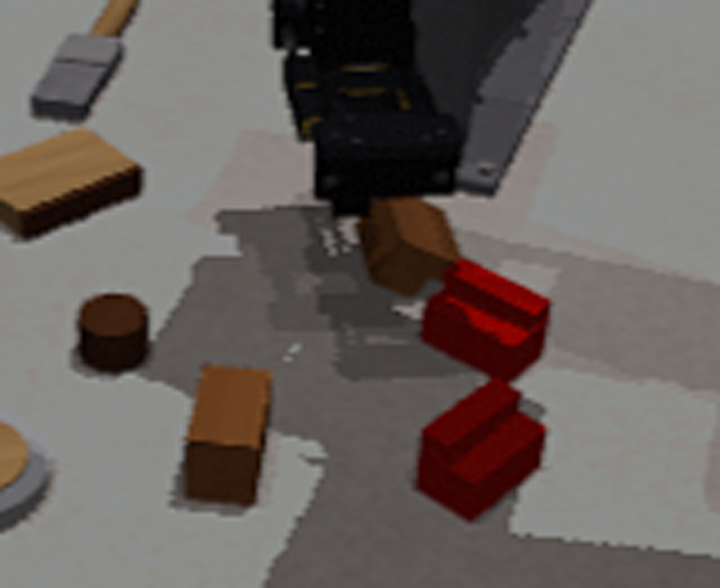

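>>> {"name": "play_rows", "arguments": {
  "series": [
    {"tx": 0, "ty": 0, "tz": 0.04, "turn": 0},
    {"tx": 0.02, "ty": 0.008, "tz": 0.04, "turn": 0},
    {"tx": 0.02, "ty": 0.008, "tz": 0.04, "turn": 0},
    {"tx": 0.02, "ty": 0.008, "tz": 0.04, "turn": 0},
    {"tx": 0, "ty": 0, "tz": 0, "turn": 0},
    {"tx": 0, "ty": 0, "tz": 0, "turn": 0}
  ]
}}

```text
time_s: 8.1
position: [0.6119, 0.1126, 0.2484]
tcp_rot: [[-0.406, 0.914, 0.001], [0.914, 0.406, -0.0], [-0.001, 0.001, -1.0]]
force: [-0.5, -0.2, -0.9]
opening: 0.003
```

Run:
```python
from h import *
import pickle
p=cap('wrist','w7.png');s=cap('side');pickle.dump(p,open('w7.pkl','wb'))
a=s['pixels'][180:320,270:430];cv2.imwrite('pics/s7.png',cv2.resize(a,None,fx=4.5,fy=4.2,interpolation=2))
print(p['extrinsics'])
```

```text
[[-4.05258267e-01  8.70111337e-01  2.80485291e-01  5.33837701e-01]
 [ 9.14202207e-01  3.85629821e-01  1.24595206e-01  7.75899091e-02]
 [ 2.48208644e-04  3.06913510e-01 -9.51737378e-01  3.40337639e-01]
 [ 0.00000000e+00  0.00000000e+00  0.00000000e+00  1.00000000e+00]]
```

View pics/w7.png

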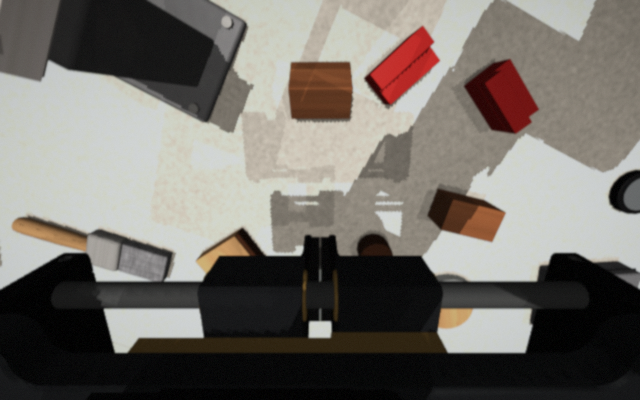

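View pics/s7.png

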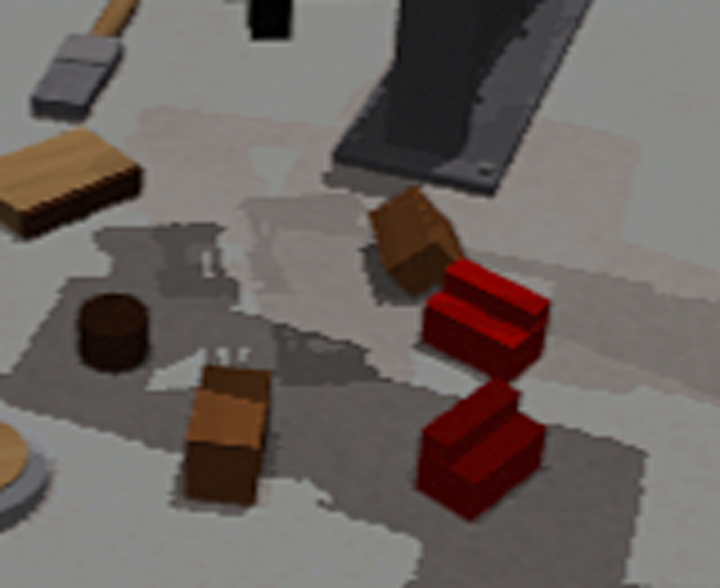

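Run:
```python
from h import *
import pickle
p=cap('wrist');s=cap('side')
a=s['pixels'][215:265,345:405];b=p['pixels'][45:135,270:450]
cv2.imwrite('pics/s8.png',np.hstack([cv2.resize(a,(432,360),interpolation=2)]));cv2.imwrite('pics/w8.png',cv2.resize(b,(720,360),interpolation=2))
```

```text
(no output)
```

View pics/w8.png

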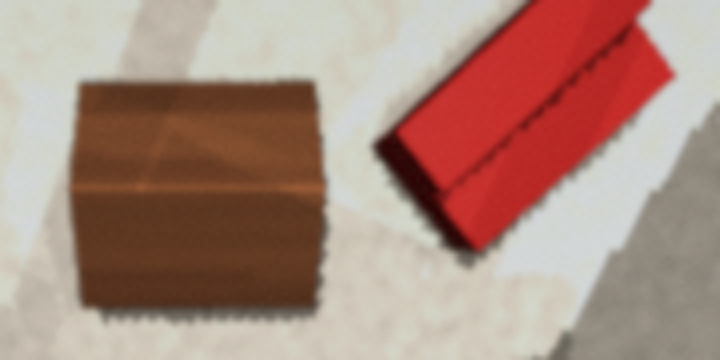

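View pics/s8.png

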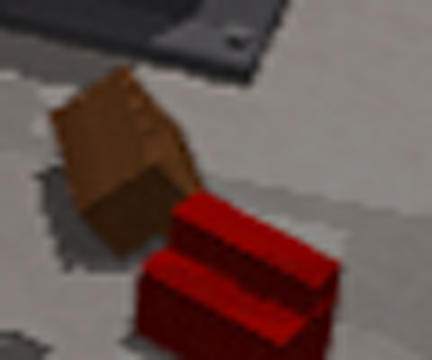

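The piece over-rolled: wrist (320,92) shows a ridge in the middle, so it rests on its rebate hull edge, 52° too far. I'll nudge it back from the robot side; it should drop onto its -y face.

Run:
```python
from h import *
import pickle
p=pickle.load(open('w7.pkl','rb'))
a=atz(p,(288,92),.0458);b=atz(p,(351.3,92.2),.0458);print(a,b,np.linalg.norm(a-b))
x=(a-b)/np.linalg.norm(a-b);ey=np.array([-x[1],x[0]]);print(np.degrees(np.arctan2(ey[1],ey[0])))
m=(a+b)[:2]/2;t=m-.022*ey;print(m,t); c=bot.read_state();print(c['position'],t-c['position'][:2], (t-c['position'][:2])/.8)
```

```text
[0.53641634 0.04665012 0.0458    ] [0.51280415 0.10034491 0.0458    ] 0.05865718474307188
23.737412861148716
[0.52461024 0.07349751] [0.50447144 0.06464151]
[0.61025062 0.11220681 0.24608724] [-0.10577917 -0.0475653 ] [-0.13222396 -0.05945663]
```

Run:
```python
from h import *
import pickle
p=pickle.load(open('w7.pkl','rb'))
for u in [(62,0),(55,77),(0,70)]: print(u,atz(p,u,.2),atz(p,u,.22))
cv2.imwrite('pics/w7c.png',cv2.resize(p['pixels'][0:140,0:260],None,fx=3,fy=3,interpolation=2))
```

```text
(62, 0) [ 0.53964332 -0.03408604  0.2       ] [ 0.53881594 -0.01817071  0.22      ]
(55, 77) [ 0.57045298 -0.03213266  0.2       ] [ 0.56523481 -0.01649572  0.22      ]
(0, 70) [ 0.57720995 -0.05429965  0.2       ] [ 0.57102882 -0.03550362  0.22      ]
```

View pics/w7c.png

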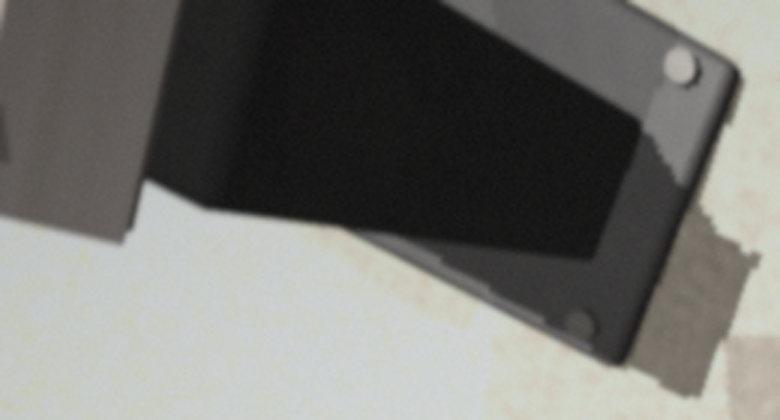

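>>> {"name": "play_rows", "arguments": {
  "gripper": 1,
  "series": [
    {"tx": -0.0066, "ty": -0.003, "tz": 0, "turn": -0.1364},
    {"tx": -0.0066, "ty": -0.003, "tz": 0, "turn": -0.1364},
    {"tx": -0.0066, "ty": -0.003, "tz": 0, "turn": -0.1364},
    {"tx": -0.0066, "ty": -0.003, "tz": 0, "turn": -0.1364},
    {"tx": -0.0066, "ty": -0.003, "tz": 0, "turn": -0.1364},
    {"tx": -0.0066, "ty": -0.003, "tz": 0, "turn": -0.1364},
    {"tx": -0.0066, "ty": -0.003, "tz": 0, "turn": -0.1364},
    {"tx": -0.0066, "ty": -0.003, "tz": 0, "turn": -0.1364},
    {"tx": -0.0066, "ty": -0.003, "tz": 0, "turn": -0.1364},
    {"tx": -0.0066, "ty": -0.003, "tz": 0, "turn": -0.1364}
  ]
}}

```text
time_s: 9.3
position: [0.5578, 0.0881, 0.2466]
tcp_rot: [[0.851, 0.526, -0.003], [0.526, -0.851, 0.0], [-0.002, -0.002, -1.0]]
force: [-0.1, 0.2, 0.5]
opening: 0.835
```

>>> {"name": "play_rows", "arguments": {
  "series": [
    {"tx": -0.0066, "ty": -0.003, "tz": 0, "turn": -0.1364},
    {"tx": 0, "ty": 0, "tz": -0.04, "turn": 0},
    {"tx": 0, "ty": 0, "tz": 0, "turn": 0},
    {"tx": 0, "ty": 0, "tz": 0, "turn": 0}
  ]
}}

```text
time_s: 9.7
position: [0.5527, 0.0859, 0.2149]
tcp_rot: [[0.914, 0.405, -0.004], [0.405, -0.914, 0.0], [-0.003, -0.002, -1.0]]
force: [0.1, 0.8, -0.5]
opening: 0.994
```

Run:
```python
from h import *
import pickle
p=cap('wrist','w9.png');pickle.dump(p,open('w9.pkl','wb'))
print(bot.read_state()['position'])
R=bot.read_state()['tcp_rot'];print(np.degrees(np.arctan2(R[1,0],R[0,0])))
```

```text
[0.55356973 0.08592564 0.21572434]
23.894475749964858
```

View pics/w9.png

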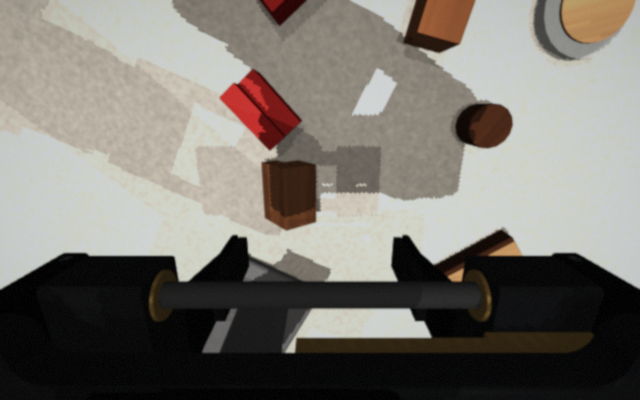

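>>> {"name": "play_rows", "arguments": {
  "series": [
    {"tx": 0, "ty": 0, "tz": -0.0438, "turn": 0},
    {"tx": 0, "ty": 0, "tz": -0.0438, "turn": 0},
    {"tx": 0, "ty": 0, "tz": -0.0438, "turn": 0},
    {"tx": 0, "ty": 0, "tz": 0, "turn": 0},
    {"tx": 0.004, "ty": 0.0018, "tz": 0, "turn": 0},
    {"tx": 0.004, "ty": 0.0018, "tz": 0, "turn": 0},
    {"tx": 0.004, "ty": 0.0018, "tz": 0, "turn": 0},
    {"tx": 0.004, "ty": 0.0018, "tz": 0, "turn": 0},
    {"tx": 0, "ty": 0, "tz": 0, "turn": 0}
  ]
}}

```text
time_s: 10.65
position: [0.5684, 0.092, 0.1135]
tcp_rot: [[0.914, 0.405, 0.005], [0.405, -0.914, -0.0], [0.004, 0.002, -1.0]]
force: [-1.3, 0.1, 8.1]
opening: 0.997
```

Run:
```python
from h import *
p=cap('wrist','w10.png');s=cap('side')
a=s['pixels'][180:320,270:430];cv2.imwrite('pics/s10.png',cv2.resize(a,None,fx=4.5,fy=4.2,interpolation=2))
```

```text
(no output)
```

View pics/w10.png

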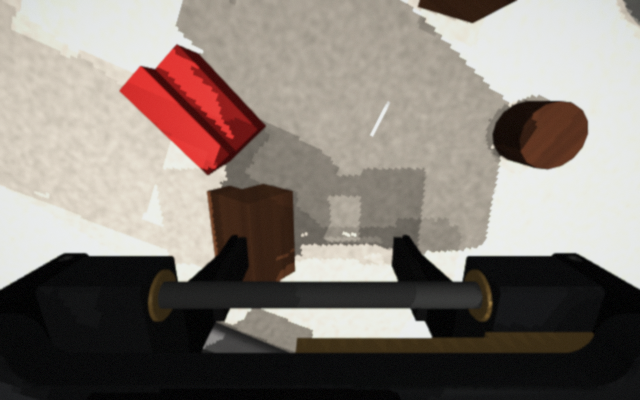

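View pics/s10.png

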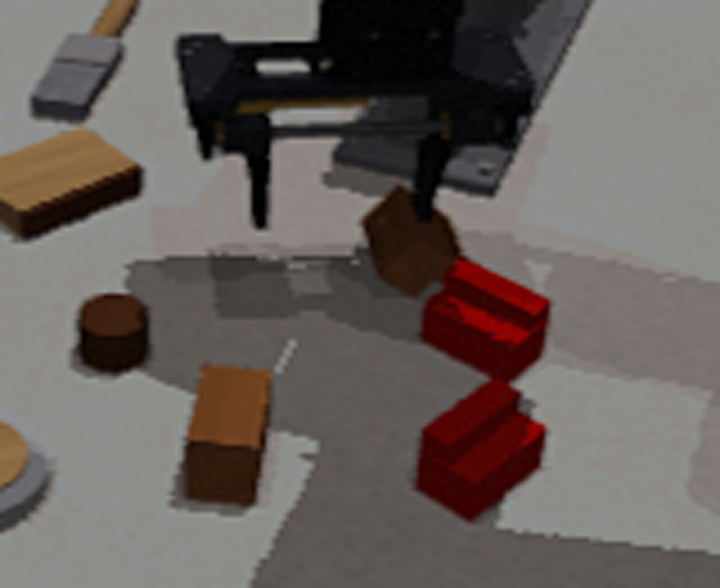

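>>> {"name": "play_rows", "arguments": {
  "series": [
    {"tx": 0, "ty": 0, "tz": 0.012, "turn": 0},
    {"tx": -0.006, "ty": -0.0027, "tz": 0.012, "turn": 0},
    {"tx": -0.014, "ty": -0.0063, "tz": 0.01, "turn": 0},
    {"tx": -0.014, "ty": -0.0063, "tz": 0, "turn": 0},
    {"tx": 0, "ty": 0, "tz": 0, "turn": 0},
    {"tx": 0, "ty": 0, "tz": 0, "turn": 0}
  ]
}}

```text
time_s: 11.35
position: [0.539, 0.0793, 0.1384]
tcp_rot: [[0.915, 0.405, 0.0], [0.405, -0.915, 0.0], [0.0, 0.0, -1.0]]
force: [0.9, -0.0, -0.7]
opening: 0.995
```

Run:
```python
from h import *
import pickle
p=cap('wrist','w11.png');s=cap('side');pickle.dump((p,s),open('w11.pkl','wb'))
a=s['pixels'][200:290,320:430];cv2.imwrite('pics/s11.png',cv2.resize(a,None,fx=7,fy=6.6,interpolation=2))
print(bot.read_state()['position'],bot.read_state()['force'])
```

```text
[0.53974291 0.07944634 0.13813316] [-0.37301475 -0.12332232  0.51048098]
```

View pics/w11.png

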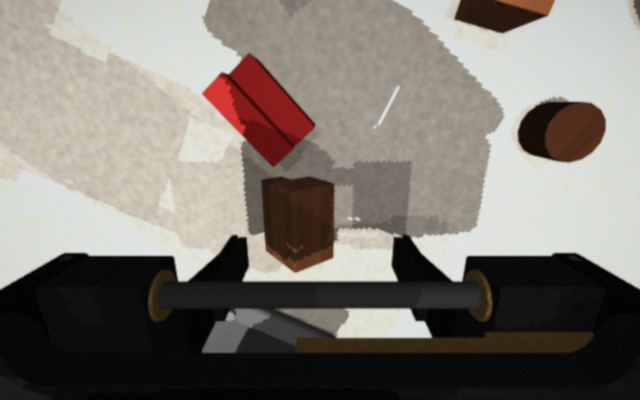

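View pics/s11.png

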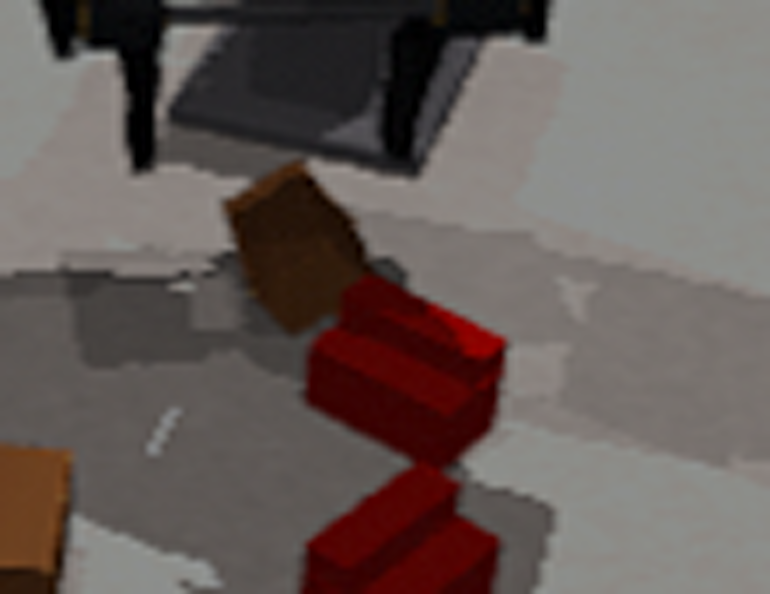

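Run:
```python
from h import *
import pickle
p,s=pickle.load(open('w11.pkl','rb'))
cv2.imwrite('pics/w11c.png',cv2.resize(p['pixels'][165:285,220:420],None,fx=4,fy=4,interpolation=2))
a,b=atz(p,(298,270),.0458),atz(p,(297,187),.0458);print(a,b,np.linalg.norm(a-b))
T=np.array([.5393,.0794]);ey=np.array([.9145,.4045])
for q in (a,b): print((q[:2]-T)@ey)
# fingertips projected, inner pad
for sgn in(-1,1): print(proj(p,[[*(T+sgn*.0435*ey),.1383-.0697]]))
```

```text
[0.53495511 0.04872677 0.0458    ] [0.51127172 0.10407743 0.0458    ] 0.06020463567320223
-0.016380720883263727
-0.015649843103919193
[[249.27419424 251.51408684]]
[[394.028107   251.40185263]]
```

View pics/w11c.png

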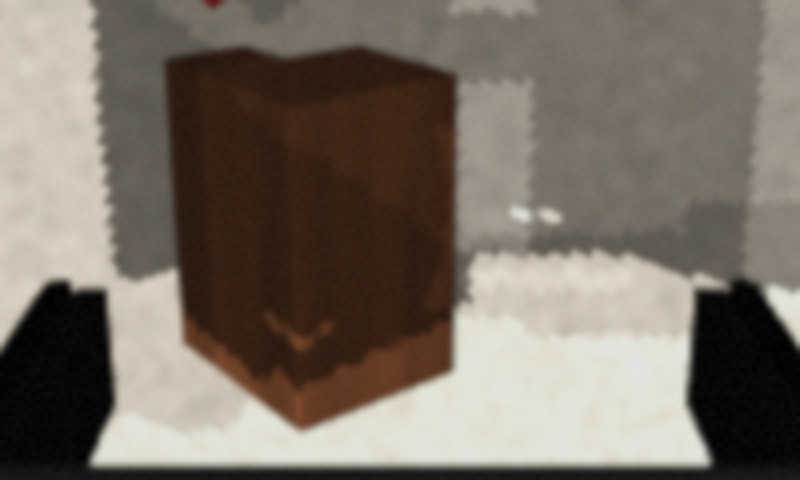

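>>> {"name": "play_rows", "arguments": {
  "series": [
    {"tx": 0, "ty": 0, "tz": -0.023, "turn": 0},
    {"tx": 0, "ty": 0, "tz": -0.023, "turn": 0},
    {"tx": 0.008, "ty": 0.0036, "tz": 0, "turn": 0},
    {"tx": 0.008, "ty": 0.0036, "tz": 0, "turn": 0},
    {"tx": 0.0034, "ty": 0.0015, "tz": 0.0026, "turn": 0},
    {"tx": 0.0034, "ty": 0.0015, "tz": 0.0026, "turn": 0},
    {"tx": 0.0037, "ty": 0.0016, "tz": 0.002, "turn": 0},
    {"tx": 0.0037, "ty": 0.0016, "tz": 0.002, "turn": 0},
    {"tx": 0.0039, "ty": 0.0017, "tz": 0.0014, "turn": 0}
  ]
}}

```text
time_s: 12.35
position: [0.5669, 0.0917, 0.1101]
tcp_rot: [[0.914, 0.405, 0.001], [0.405, -0.914, -0.0], [0.001, 0.0, -1.0]]
force: [-0.0, 0.6, -0.1]
opening: 1.0
```

Run:
```python
from h import *
p=cap('wrist','w12.png')
cv2.imwrite('pics/w12c.png',cv2.resize(p['pixels'][145:285,200:420],None,fx=3.5,fy=3.5,interpolation=2))
```

```text
(no output)
```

View pics/w12c.png

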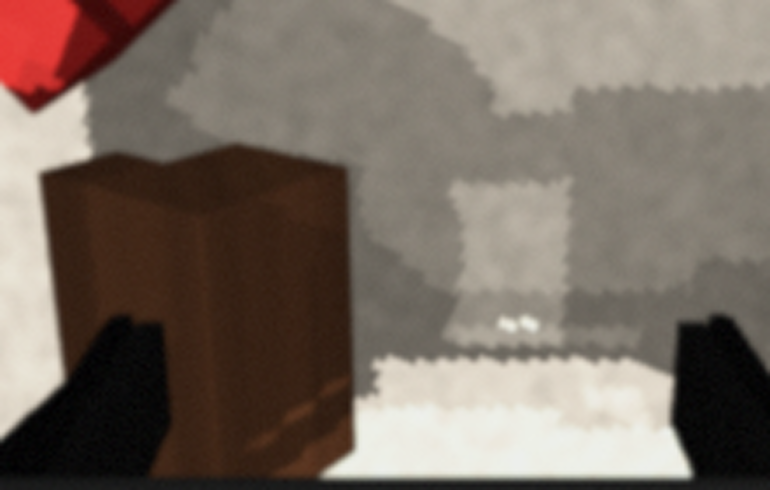

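>>> {"name": "play_rows", "arguments": {
  "series": [
    {"tx": 0.0037, "ty": 0.0016, "tz": 0.0016, "turn": 0},
    {"tx": 0.0037, "ty": 0.0016, "tz": 0.0014, "turn": 0},
    {"tx": 0.0037, "ty": 0.0016, "tz": 0.001, "turn": 0}
  ]
}}

```text
time_s: 12.7
position: [0.5757, 0.0955, 0.1129]
tcp_rot: [[0.914, 0.405, 0.0], [0.405, -0.914, 0.0], [0.0, 0.0, -1.0]]
force: [0.1, 0.0, -0.6]
opening: 0.999
```

Run:
```python
from h import *
p=cap('wrist','w13.png')
cv2.imwrite('pics/w13c.png',cv2.resize(p['pixels'][145:285,200:420],None,fx=3.5,fy=3.5,interpolation=2))
s=cap('side')
a=s['pixels'][200:290,320:430];cv2.imwrite('pics/s13.png',cv2.resize(a,None,fx=7,fy=6.6,interpolation=2))
```

```text
(no output)
```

View pics/w13c.png

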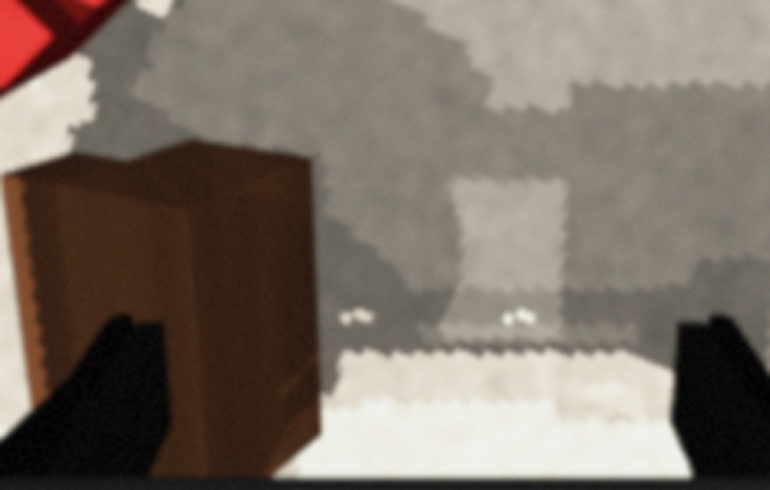

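View pics/s13.png

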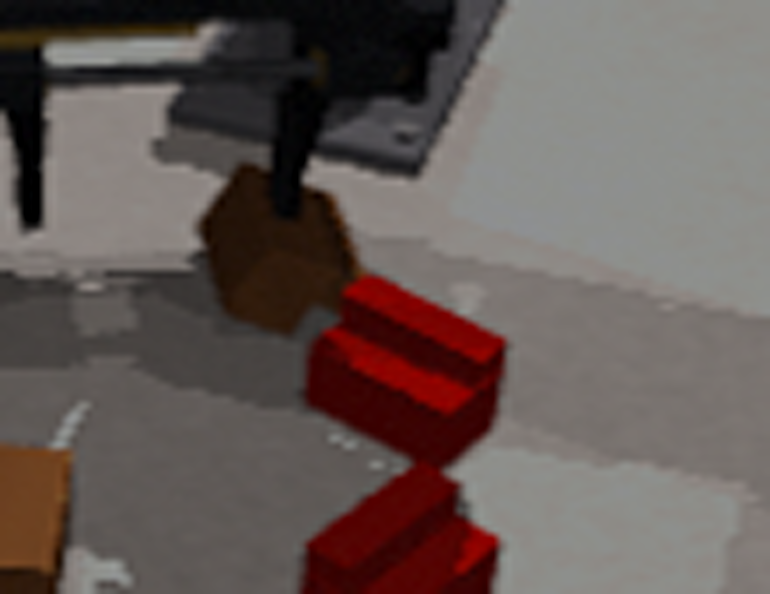

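>>> {"name": "play_rows", "arguments": {
  "series": [
    {"tx": 0.0037, "ty": 0.0016, "tz": 0.0008, "turn": 0},
    {"tx": 0.0037, "ty": 0.0016, "tz": 0.0005, "turn": 0},
    {"tx": 0.0037, "ty": 0.0016, "tz": 0.0003, "turn": 0},
    {"tx": 0.0037, "ty": 0.0016, "tz": 0.0, "turn": 0},
    {"tx": 0, "ty": 0, "tz": 0, "turn": 0}
  ]
}}

```text
time_s: 13.3
position: [0.5879, 0.1007, 0.1141]
tcp_rot: [[0.914, 0.405, 0.001], [0.405, -0.914, 0.0], [0.001, 0.0, -1.0]]
force: [-0.7, 0.4, -0.3]
opening: 0.999
```

Run:
```python
from h import *
p=cap('wrist','w14.png')
cv2.imwrite('pics/w14c.png',cv2.resize(p['pixels'][145:285,200:420],None,fx=3.5,fy=3.5,interpolation=2))
s=cap('side')
a=s['pixels'][200:290,320:430];cv2.imwrite('pics/s14.png',cv2.resize(a,None,fx=7,fy=6.6,interpolation=2))
```

```text
(no output)
```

View pics/w14c.png

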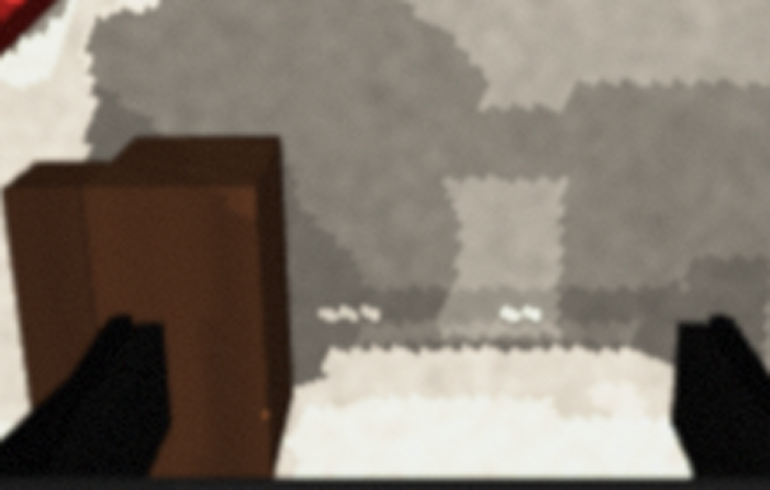

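View pics/s14.png

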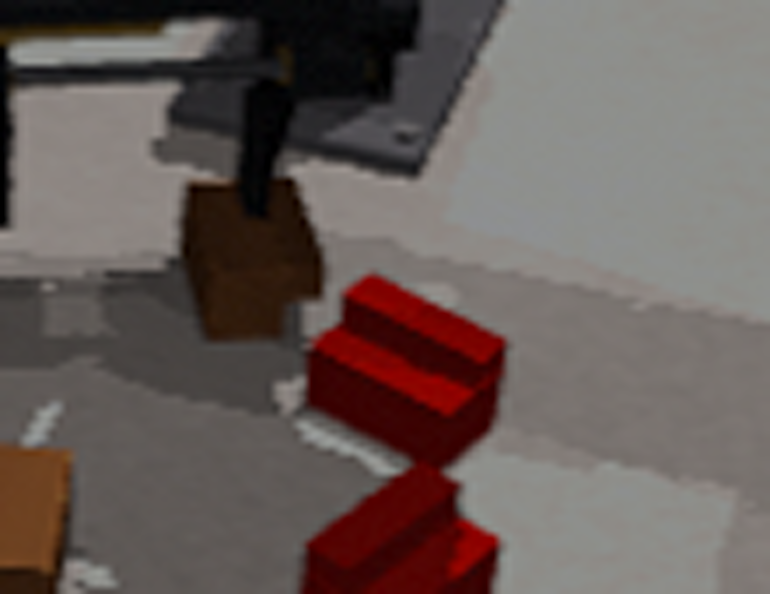

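Run:
```python
from h import *
p=vision.capture('wrist')
a,b=atz(p,(201.4,198.7),.036),atz(p,(273.7,197.9),.036);print(a,b,np.linalg.norm(a-b))
e=(b-a)[:2];print(np.degrees(np.arctan2(e[1],e[0])))
st=bot.read_state();T=st['position'][:2];ey=np.array([.9145,.4045]);ex=np.array([.4045,-.9145])
c=(a+b)[:2]/2+.03*ex
print(c,T,c-T,(c-T)@ey,(c-T)@ex)
```

```text
[0.50950844 0.09973548 0.036     ] [0.54872664 0.11763579 0.036     ] 0.043110194839318584
24.533317898657508
[0.54125254 0.08125063] [0.58711158 0.10057673] [-0.04585904 -0.0193261 ] -0.04975550142592346 -0.0008762671383567497
```

>>> {"name": "play_rows", "arguments": {
  "series": [
    {"tx": 0, "ty": 0, "tz": 0.0375, "turn": 0},
    {"tx": -0.0287, "ty": -0.0121, "tz": 0, "turn": 0},
    {"tx": -0.0287, "ty": -0.0121, "tz": 0, "turn": 0},
    {"tx": 0, "ty": 0, "tz": 0, "turn": 0},
    {"tx": 0, "ty": 0, "tz": 0, "turn": 0}
  ]
}}

```text
time_s: 13.95
position: [0.5415, 0.081, 0.1443]
tcp_rot: [[0.915, 0.404, 0.001], [0.404, -0.915, 0.0], [0.001, 0.0, -1.0]]
force: [0.4, 0.0, 0.0]
opening: 0.996
```

Run:
```python
from h import *
import pickle
p=cap('wrist','w15.png');pickle.dump(p,open('w15.pkl','wb'))
cv2.imwrite('pics/w15c.png',cv2.resize(p['pixels'][145:285,220:440],None,fx=3.5,fy=3.5,interpolation=2))
print(bot.read_state()['position'])
```

```text
[0.54232107 0.08113058 0.14430963]
```

View pics/w15c.png

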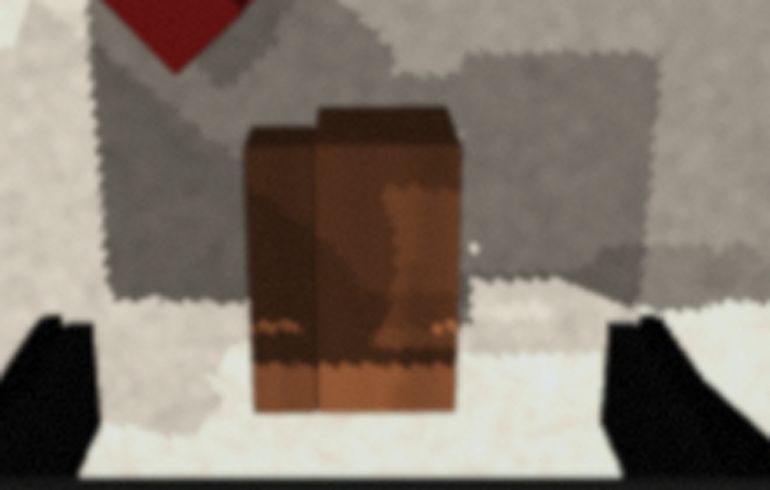

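Run:
```python
from h import *
import pickle
p=pickle.load(open('w15.pkl','rb'))
q=[atz(p,u,.036) for u in [(290,185.9),(352,185.9),(292.9,262.1),(350,262.1)]]
print(np.round(q,4));c=np.mean(q,0)[:2];T=np.array([.542,.0811])
ey=np.array([.9145,.4045]);ex=np.array([.4045,-.9145]);print(c,(c-T)@ey,(c-T)@ex,np.linalg.norm(q[0]-q[1]),np.linalg.norm(q[0]-q[2]))
d=q[2]-q[0]+q[3]-q[1];print(np.degrees(np.arctan2(d[0],-d[1])))
```

```text
[[0.5096 0.1002 0.036 ]
 [0.5489 0.1175 0.036 ]
 [0.5339 0.0461 0.036 ]
 [0.5733 0.0634 0.036 ]]
[0.5414404  0.08181229] -0.00022363373704432243 -0.0008777461845150445 0.04293144882302513 0.05934823129250263
24.223312658027325
```

Centred and aligned. Lower and grip.

>>> {"name": "play_rows", "arguments": {
  "series": [
    {"tx": 0, "ty": 0.001, "tz": -0.035, "turn": 0},
    {"tx": 0, "ty": 0, "tz": -0.0345, "turn": 0},
    {"tx": 0, "ty": 0, "tz": 0, "turn": 0},
    {"tx": 0, "ty": 0, "tz": 0, "turn": 0}
  ]
}}

```text
time_s: 14.4
position: [0.542, 0.0822, 0.0882]
tcp_rot: [[0.914, 0.405, -0.0], [0.405, -0.914, 0.0], [-0.0, -0.0, -1.0]]
force: [1.0, -0.3, 0.5]
opening: 1.001
```

>>> {"name": "play_rows", "arguments": {
  "gripper": 0,
  "series": [
    {"tx": 0, "ty": 0, "tz": 0, "turn": 0},
    {"tx": 0, "ty": 0, "tz": 0, "turn": 0},
    {"tx": 0, "ty": 0, "tz": 0, "turn": 0},
    {"tx": 0, "ty": 0, "tz": 0, "turn": 0},
    {"tx": 0, "ty": 0, "tz": 0, "turn": 0},
    {"tx": 0, "ty": 0, "tz": 0, "turn": 0},
    {"tx": 0, "ty": 0, "tz": 0, "turn": 0}
  ]
}}

```text
time_s: 15.1
position: [0.5414, 0.082, 0.0886]
tcp_rot: [[0.914, 0.405, 0.0], [0.405, -0.914, -0.0], [0.0, 0.0, -1.0]]
force: [0.8, -0.2, 2.1]
opening: 0.503
```

>>> {"name": "play_rows", "arguments": {
  "series": [
    {"tx": 0, "ty": 0, "tz": 0.01, "turn": 0},
    {"tx": 0, "ty": 0, "tz": 0.055, "turn": 0},
    {"tx": 0, "ty": 0, "tz": 0.06, "turn": 0},
    {"tx": 0, "ty": 0, "tz": 0.06, "turn": 0},
    {"tx": 0, "ty": 0, "tz": 0.06, "turn": 0},
    {"tx": 0, "ty": 0, "tz": 0.06, "turn": 0},
    {"tx": 0, "ty": 0, "tz": 0.06, "turn": 0},
    {"tx": 0, "ty": 0, "tz": 0.03, "turn": 0}
  ]
}}

```text
time_s: 15.9
position: [0.5419, 0.0821, 0.4098]
tcp_rot: [[0.914, 0.405, 0.008], [0.405, -0.914, -0.0], [0.007, 0.004, -1.0]]
force: [0.7, -0.8, -1.1]
opening: 0.5
```

>>> {"name": "play_rows", "arguments": {
  "series": [
    {"tx": 0, "ty": -0.055, "tz": 0, "turn": -0.053},
    {"tx": 0, "ty": -0.055, "tz": 0, "turn": -0.053},
    {"tx": 0, "ty": -0.055, "tz": 0, "turn": -0.053},
    {"tx": 0, "ty": -0.055, "tz": 0, "turn": -0.053},
    {"tx": 0, "ty": -0.055, "tz": 0, "turn": -0.053},
    {"tx": 0, "ty": -0.055, "tz": 0, "turn": -0.053},
    {"tx": 0, "ty": 0, "tz": 0, "turn": 0},
    {"tx": 0, "ty": 0, "tz": 0, "turn": 0}
  ]
}}

```text
time_s: 16.7
position: [0.5407, -0.1826, 0.4042]
tcp_rot: [[0.997, 0.082, -0.001], [0.082, -0.997, 0.001], [-0.001, -0.001, -1.0]]
force: [-0.5, -0.3, -0.2]
opening: 0.5
```

Run:
```python
from h import *
import pickle
p=cap('wrist','w16.png');s=cap('side','s16.png');q=cap('scene','c16.png');pickle.dump((p,s,q),open('w16.pkl','wb'))
print(bot.read_state()['position'],bot.read_state()['opening'])
cv2.imwrite('pics/s16c.png',cv2.resize(s['pixels'][100:240,320:480],None,fx=4.5,fy=4.2,interpolation=2))
cv2.imwrite('pics/c16c.png',cv2.resize(q['pixels'][110:230,180:330],None,fx=5,fy=4.8,interpolation=2))
```

```text
[ 0.54104409 -0.18056195  0.40448914] 0.5012645446821997
```

View pics/w16.png

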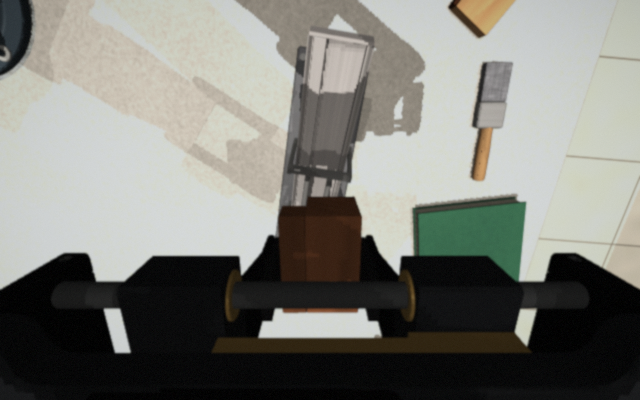

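View pics/s16c.png

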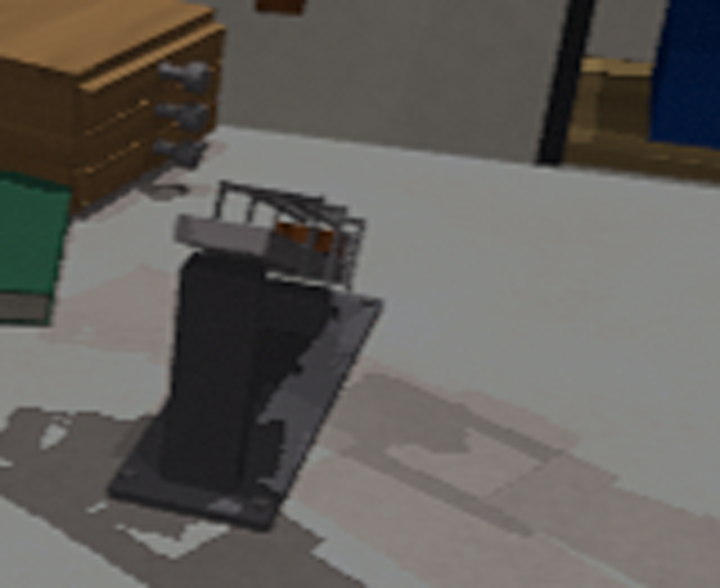

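View pics/c16c.png

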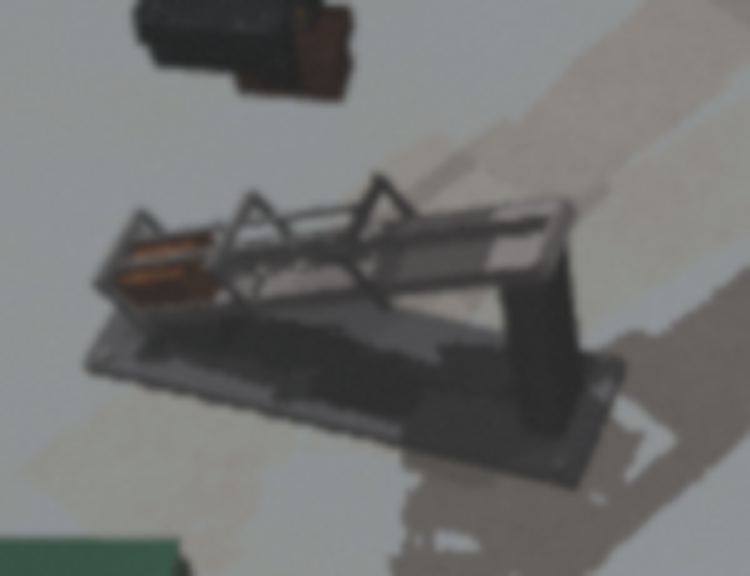

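Run:
```python
from h import *
import pickle
p,s,q=pickle.load(open('w16.pkl','rb'))
cv2.imwrite('pics/w16c.png',cv2.resize(p['pixels'][20:120,290:390],None,fx=6,fy=6,interpolation=2))
cv2.imwrite('pics/w16d.png',cv2.resize(p['pixels'][110:210,270:370],None,fx=6,fy=6,interpolation=2))
```

```text
(no output)
```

View pics/w16c.png

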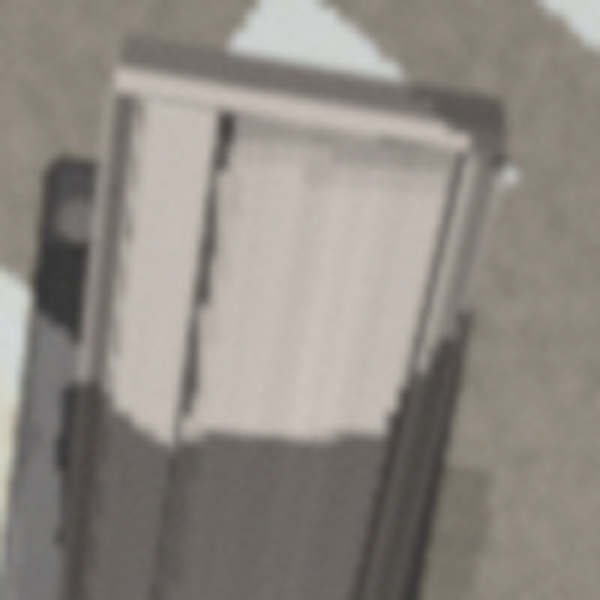

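View pics/w16d.png

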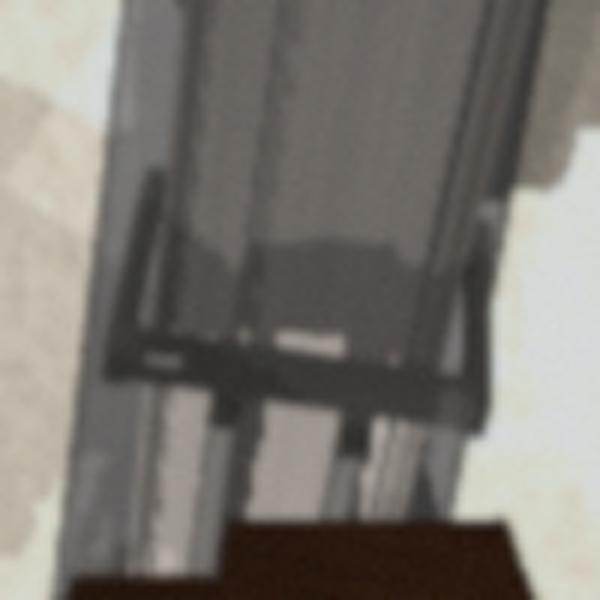

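```bash
cat > fit.py <<'E'
from h import *
import pickle
from scipy.optimize import least_squares
c,sn=np.cos(np.radians(28)),np.sin(np.radians(28))
def TW(q,P):
    P=np.atleast_2d(P)/1e3;x0,y0,t=q
    h=np.array([np.cos(t),np.sin(t),0]);ex=h*c+np.array([0,0,-sn]);ez=h*sn+np.array([0,0,c]);ey=np.cross(ez,ex)
    return np.array([x0,y0,.175])+P[:,:1]*ex+P[:,1:2]*ey+P[:,2:]*ez
E
python3 - <<'E'
from fit import *
p,s,qq=pickle.load(open('w16.pkl','rb'))
A=lambda u,v:(290+u/6,20+v/6)
B=lambda u,v:(270+u/6,110+v/6)
L=[((-50,-12.5,15.5),(50,-12.5,15.5),[A(219,115),A(180,430),B(268,60),B(247,310)]),
   ((-50,23.5,0),(50,23.5,0),[A(455,170),A(388,430)]),
   ((-50,-23.5,15.5),(50,-23.5,15.5),[A(130,110),A(103,380)]),
   ((-55,-20,14),(-55,20,14),[A(125,95),A(465,152)])]
def f(q):
    r=[]
    for a,b,o in L:
        pa,pb=proj(p,TW(q,[a,b]));d=(pb-pa)/np.linalg.norm(pb-pa);n=np.array([-d[1],d[0]])
        r+=[(np.array(x)-pa)@n for x in o]
    return r
r=least_squares(f,[.535,-.08,np.radians(-88)]);print(r.x,np.degrees(r.x[2]),np.round(r.fun,2))
q=r.x;np.save('q.npy',q)
def ov(p,fn,box,k):
    im=cv2.resize(p['pixels'],None,fx=k,fy=k,interpolation=2)
    for a,b in [((-55,-23.5,14),(-55,23.5,14)),((-55,-23.5,14),(285,-23.5,14)),((-55,23.5,14),(285,23.5,14)),((-55,-12.5,15.5),(285,-12.5,15.5)),((-55,23.5,0),(285,23.5,0)),((64,-30.5,40),(64,30.5,40)),((285,-23.5,0),(285,23.5,0)),((224.5,-23.5,36),(224.5,23.5,36))]:
        u=proj(p,TW(q,[a,b]))*k
        cv2.line(im,tuple(int(v) for v in u[0]),tuple(int(v) for v in u[1]),(0,255,0),1)
    x0,y0,x1,y1=[int(v*k) for v in box];cv2.imwrite(fn,im[y0:y1,x0:x1])
ov(p,'pics/o1.png',(270,20,390,210),3);ov(qq,'pics/o2.png',(180,130,330,220),5);ov(s,'pics/o3.png',(340,130,430,220),6)
E
```

```text
[ 0.54368334 -0.08808673 -1.62849843] -93.30608681196186 [-0.82 -0.96  0.77 -0.99 -0.89  0.78  0.97  1.08 -0.34  0.3 ]
```

View pics/o1.png

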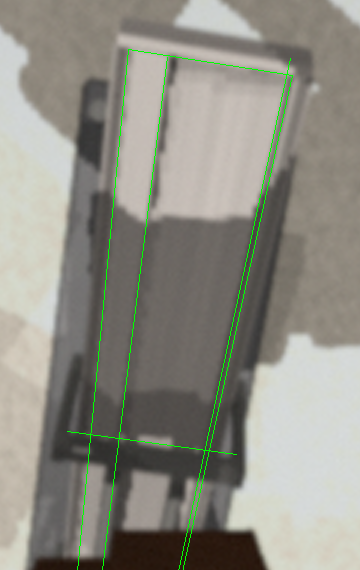

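View pics/o2.png

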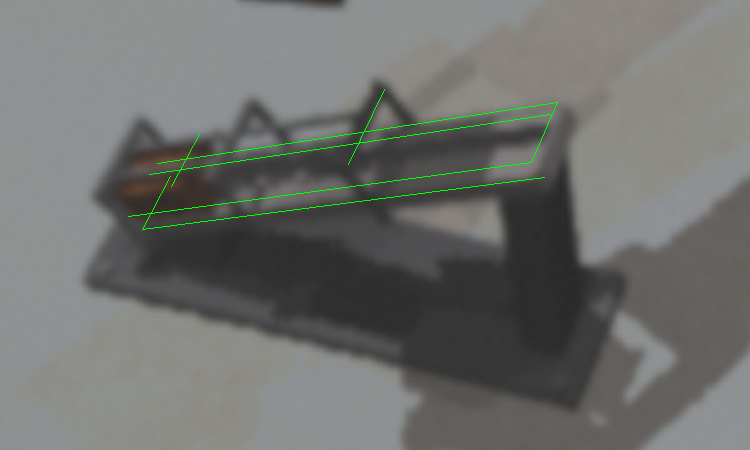

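View pics/o3.png

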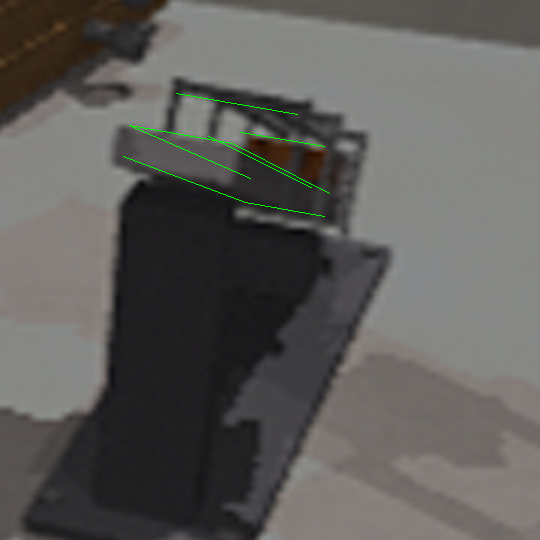

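Run:
```python
from fit import *
p,s,qq=pickle.load(open('w16.pkl','rb'))
def z(p,box,k,fn):
    x0,y0,x1,y1=box;im=p['pixels'][y0:y1,x0:x1].astype(float);im=255*((im-im.min())/(im.max()-im.min()))**.8
    cv2.imwrite(fn,cv2.resize(im.astype(np.uint8),None,fx=k,fy=k,interpolation=2))
z(qq,(245,140,305,185),12,'pics/z2.png')
z(s,(350,135,410,185),12,'pics/z3.png')
z(p,(300,20,365,70),12,'pics/z1.png')
```

```text
(no output)
```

View pics/z1.png

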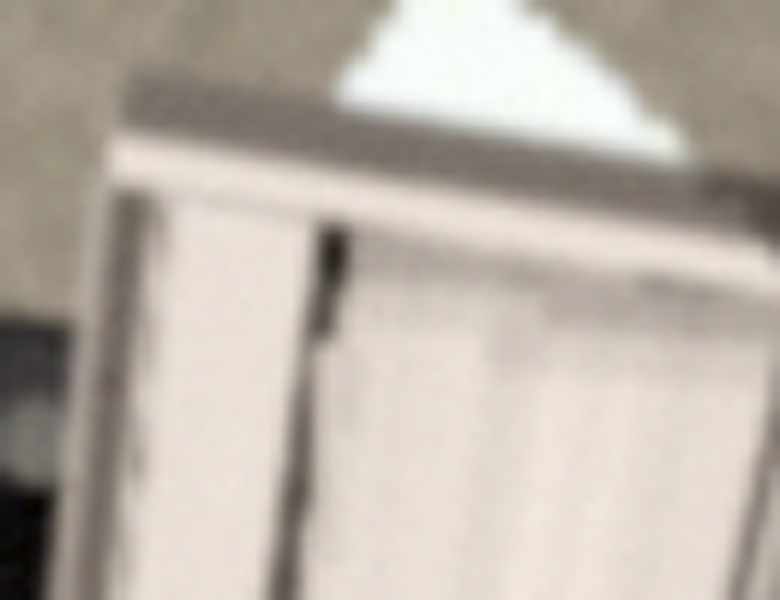

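View pics/z2.png

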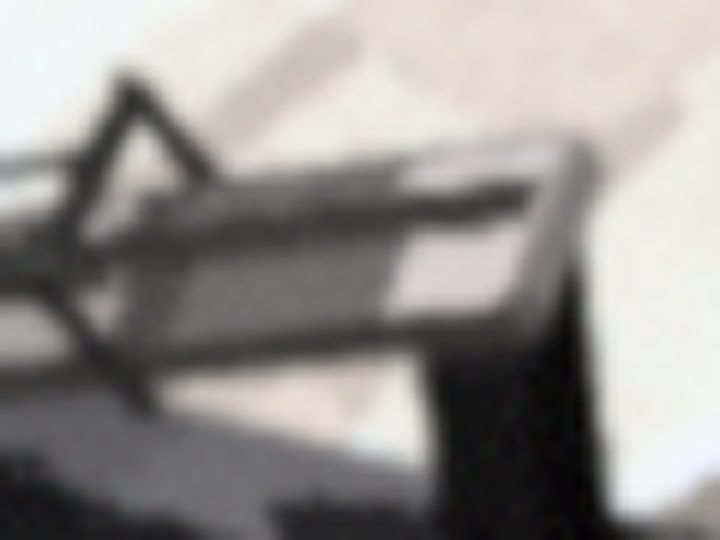

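View pics/z3.png

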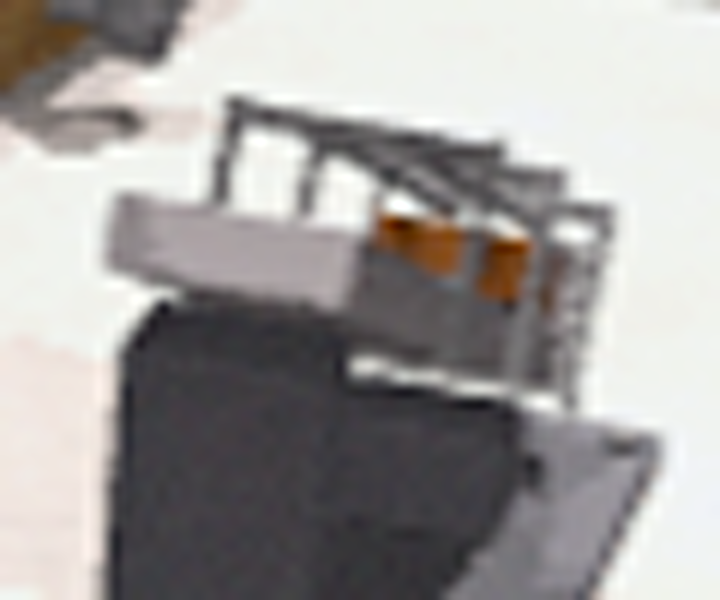

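```bash
cat > fit2.py <<'E'
from fit import *
p,s,qq=pickle.load(open('w16.pkl','rb'))
A=lambda u,v:(290+u/6,20+v/6)
B=lambda u,v:(270+u/6,110+v/6)
C=lambda u,v:(300+u/12,20+v/12)
D=lambda u,v:(245+u/12,140+v/12)
E=lambda u,v:(350+u/12,135+v/12)
L=[(p,(-50,-12.5,15.5),(50,-12.5,15.5),[C(312,220),C(275,600),A(180,430),B(268,60),B(247,310)]),
   (p,(-50,23.5,0),(50,23.5,0),[C(770,350),C(730,600),A(388,430)]),
   (p,(-50,-23.5,15.5),(50,-23.5,15.5),[C(155,210),C(110,590)]),
   (p,(-55,-20,14),(-55,20,14),[C(120,190),C(440,240),C(770,297)]),
   (qq,(-55,-20,14),(-55,20,14),[D(545,180),D(512,290)]),
   (qq,(-50,-12.5,15.5),(50,-12.5,15.5),[D(500,188),D(250,208)]),
   (s,(64,-23.5,40),(64,23.5,40),[]),
  ]
def f(q):
    r=[]
    for im,a,b,o in L:
        P=TW(q[:3],[a,b]);P[:,2]+=q[3] if len(q)>3 else 0
        pa,pb=proj(im,P);d=(pb-pa)/np.linalg.norm(pb-pa);n=np.array([-d[1],d[0]])
        r+=[(np.array(x)-pa)@n for x in o]
    return r
if __name__=='__main__':
    for x0 in ([.535,-.08,-1.6],[.535,-.08,-1.6,0]):
        r=least_squares(f,x0,loss='soft_l1');print(np.round(r.x,4),np.degrees(r.x[2]),np.round(f(r.x),2))
    Ls=L
    L[:]=Ls[:4];r=least_squares(f,[.535,-.08,-1.6]);print('wrist only',np.round(r.x,4),np.degrees(r.x[2]),np.round(f(r.x),2));
E
python3 fit2.py
```

```text
[ 0.544  -0.0879 -1.6239] -93.04435113862078 [-0.11 -0.91 -0.67  1.17 -0.45  0.64 -0.46  1.02 -0.07  0.7  -0.08  0.06
  0.65 -0.77 -1.72 -2.21 -0.7 ]
[ 0.544  -0.0869 -1.6266 -0.006 ] -93.19477405679159 [ 0.08 -0.8  -0.61  1.15 -0.58  0.04 -1.09  0.38  0.39  1.06 -0.18 -0.12
  0.4   0.2  -0.77 -0.77  0.65]
wrist only [ 0.5439 -0.088  -1.6259] -93.15680845228009 [-0.13 -0.99 -0.77  1.01 -0.67  0.63 -0.51  0.94 -0.1   0.62 -0.22 -0.14
  0.4 ]
```

>>> {"name": "play_rows", "arguments": {
  "series": [
    {"tx": 0.0006, "ty": 0.038, "tz": 0, "turn": -0.0433},
    {"tx": 0.0006, "ty": 0.038, "tz": 0, "turn": -0.0433},
    {"tx": 0.0006, "ty": 0.038, "tz": 0, "turn": -0.0433},
    {"tx": 0, "ty": 0, "tz": -0.039, "turn": 0},
    {"tx": 0, "ty": 0, "tz": -0.039, "turn": 0},
    {"tx": 0, "ty": 0, "tz": -0.039, "turn": 0},
    {"tx": 0, "ty": 0, "tz": 0, "turn": 0},
    {"tx": 0, "ty": 0, "tz": 0, "turn": 0}
  ]
}}

```text
time_s: 17.65
position: [0.5428, -0.0898, 0.3113]
tcp_rot: [[0.999, -0.05, -0.0], [-0.05, -0.999, 0.0], [-0.001, -0.0, -1.0]]
force: [-1.1, -0.6, -1.8]
opening: 0.505
```

Run:
```python
from fit import *
p=cap('wrist','w17.png');s=cap('side','s17.png');q=cap('scene','c17.png')
pickle.dump((p,s,q),open('w17.pkl','wb'))
cv2.imwrite('pics/w17c.png',cv2.resize(p['pixels'][120:290,220:420],None,fx=3.8,fy=3.5,interpolation=2))
cv2.imwrite('pics/s17c.png',cv2.resize(s['pixels'][100:200,320:440],None,fx=6,fy=6,interpolation=2))
cv2.imwrite('pics/c17c.png',cv2.resize(q['pixels'][110:200,220:330],None,fx=6.5,fy=6.5,interpolation=2))
st=bot.read_state();R=st['tcp_rot'];print(st['position'],np.degrees(np.arctan2(R[1,0],R[0,0])))
```

```text
[ 0.54386387 -0.09083512  0.3129704 ] -2.941768502061389
```

View pics/w17c.png

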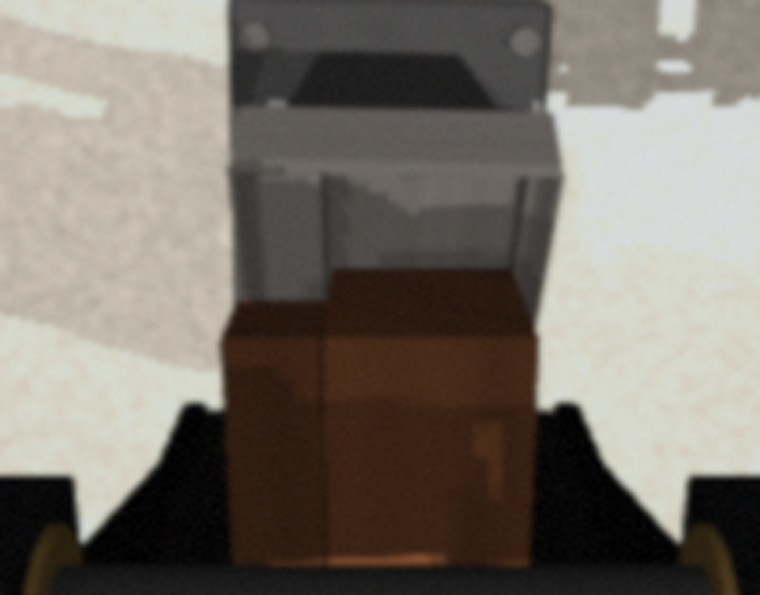

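View pics/s17c.png

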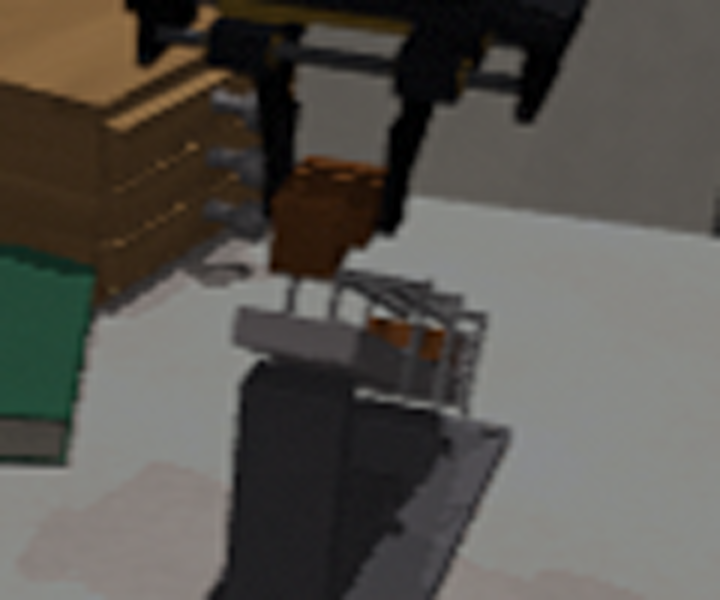

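View pics/c17c.png

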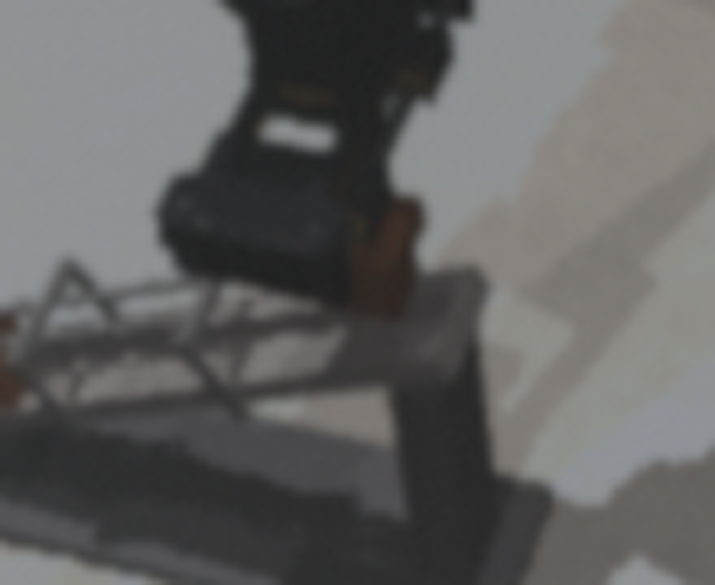

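Run:
```python
from fit import *
p,s,q=pickle.load(open('w17.pkl','rb'))
G=lambda u,v:np.array((220+u/3.8,120+v/3.5))
th=np.radians(-93.1);o=np.array([.544,-.0875]);h=np.array([np.cos(th),np.sin(th)]);y=np.array([-h[1],h[0]])
T=lambda P:((P[:2]-o)@h*1e3,(P[:2]-o)@y*1e3)
zb=.3125-.0882
print('piece thick L/R bottom',T(atz(p,G(333,270),zb)),T(atz(p,G(515,270),zb)))
print('piece top L/R near',T(atz(p,G(222,338),zb+.036)),T(atz(p,G(537,338),zb+.036)))
for v,u,x in [(180,322,-53),(290,327,-30)]:
    z=TW([.544,-.0875,th],[(x,-12.5,15.5)])[0,2];print('rail',T(atz(p,G(u,v),z)))
for v,u,x in [(180,527,-53),(255,516,-35)]:
    z=TW([.544,-.0875,th],[(x,23.5,14)])[0,2];z0=TW([.544,-.0875,th],[(x,23.5,0)])[0,2];print('wall',T(atz(p,G(u,v),z)),T(atz(p,G(u,v),z0)))
```

```text
piece thick L/R bottom (np.float64(-26.202856405194634), np.float64(-9.4374386167448)) (np.float64(-26.309216773700946), np.float64(20.556338593525634))
piece top L/R near (np.float64(-26.899445514047695), np.float64(-22.941175045980867)) (np.float64(-27.052080421917612), np.float64(19.410879383163497))
rail (np.float64(-40.266797318223354), np.float64(-11.603011004800976))
rail (np.float64(-15.313356774780418), np.float64(-11.497126184081113))
wall (np.float64(-40.100172951401895), np.float64(23.426903064564023)) (np.float64(-37.415196339141744), np.float64(25.065313132485784))
wall (np.float64(-23.091905198971094), np.float64(23.18760316108887)) (np.float64(-19.466870134213597), np.float64(24.74179129117516))
```

>>> {"name": "play_rows", "arguments": {
  "series": [
    {"tx": 0.0005, "ty": 0, "tz": -0.019, "turn": 0},
    {"tx": 0, "ty": 0, "tz": -0.0185, "turn": 0},
    {"tx": 0, "ty": 0, "tz": -0.0025, "turn": 0},
    {"tx": 0, "ty": 0, "tz": -0.0025, "turn": 0},
    {"tx": 0, "ty": 0, "tz": 0, "turn": 0}
  ]
}}

```text
time_s: 18.3
position: [0.5437, -0.0911, 0.2779]
tcp_rot: [[0.999, -0.052, 0.002], [-0.052, -0.999, -0.001], [0.002, 0.001, -1.0]]
force: [-0.3, -0.3, -1.2]
opening: 0.503
```

>>> {"name": "play_rows", "arguments": {
  "series": [
    {"tx": 0, "ty": 0, "tz": -0.0025, "turn": 0},
    {"tx": 0, "ty": 0, "tz": -0.0025, "turn": 0},
    {"tx": 0, "ty": 0, "tz": 0, "turn": 0}
  ]
}}

```text
time_s: 18.6
position: [0.5447, -0.0925, 0.2756]
tcp_rot: [[0.999, -0.052, 0.005], [-0.052, -0.999, -0.004], [0.005, 0.004, -1.0]]
force: [-1.1, -3.6, 9.0]
opening: 0.505
```

Run:
```python
from fit import *
p=cap('wrist','w18.png');s=cap('side','s18.png')
cv2.imwrite('pics/w18c.png',cv2.resize(p['pixels'][120:290,220:420],None,fx=3.8,fy=3.5,interpolation=2))
cv2.imwrite('pics/s18c.png',cv2.resize(s['pixels'][100:200,320:440],None,fx=6,fy=6,interpolation=2))
st=bot.read_state();print(st['position'],st['force'])
```

```text
[ 0.54467478 -0.09244348  0.27563009] [-1.39691503 -3.29342526  7.94014539]
```

View pics/w18c.png

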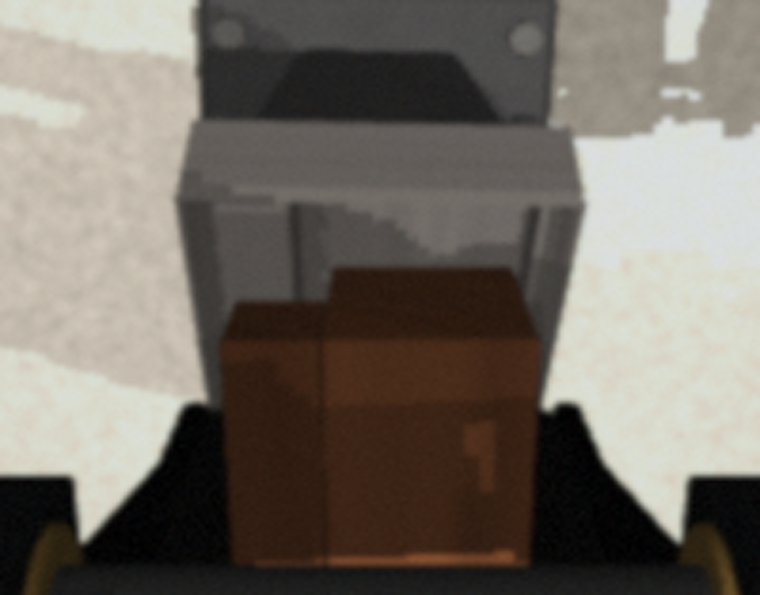

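View pics/s18c.png

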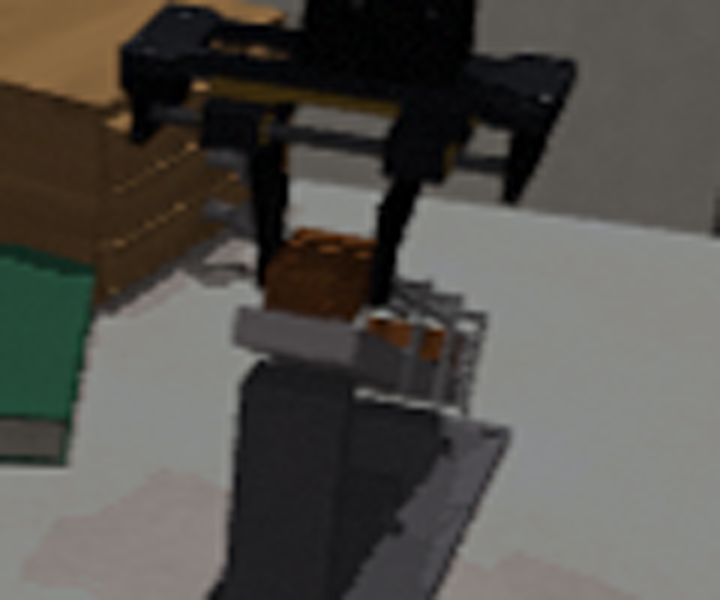

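>>> {"name": "play_rows", "arguments": {
  "series": [
    {"tx": -0.0015, "ty": 0, "tz": -0.0025, "turn": 0},
    {"tx": 0, "ty": 0, "tz": -0.0025, "turn": 0},
    {"tx": 0, "ty": 0, "tz": 0, "turn": 0}
  ]
}}

```text
time_s: 19.0
position: [0.5443, -0.0937, 0.2726]
tcp_rot: [[0.999, -0.051, 0.008], [-0.051, -0.999, -0.007], [0.008, 0.007, -1.0]]
force: [-1.9, -5.3, 10.6]
opening: 0.501
```

Run:
```python
from fit import *
p=cap('wrist','w19.png')
cv2.imwrite('pics/w19c.png',cv2.resize(p['pixels'][120:290,220:420],None,fx=3.8,fy=3.5,interpolation=2))
st=bot.read_state();print(st['position'],st['force'])
```

```text
[ 0.54429395 -0.09366566  0.27261854] [-1.36733542 -5.47718824 11.13118868]
```

View pics/w19c.png

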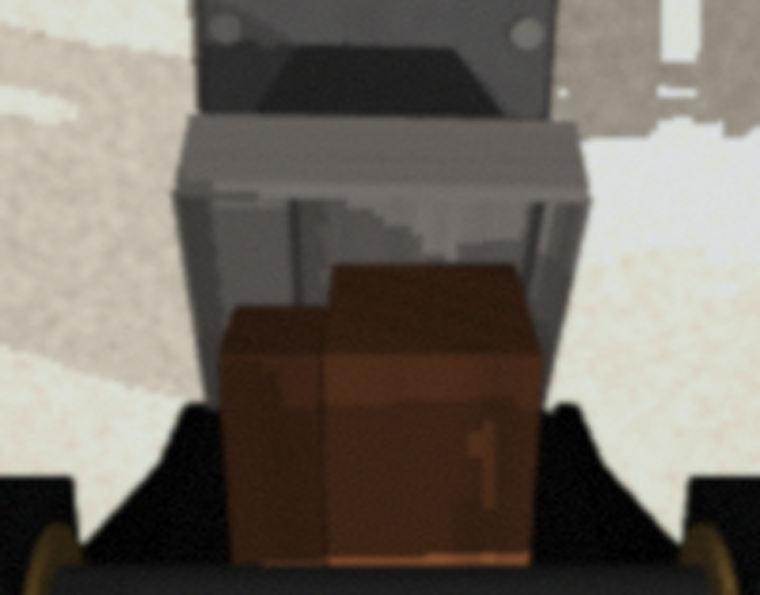

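Run:
```python
from fit import *
p=vision.capture('wrist')
G=lambda u,v:np.array((220+u/3.8,120+v/3.5))
th=np.radians(-93.1);o=np.array([.544,-.0875]);h=np.array([np.cos(th),np.sin(th)]);y=np.array([-h[1],h[0]])
T=lambda P:np.round(((P[:2]-o)@h*1e3,(P[:2]-o)@y*1e3),1)
print('piece',T(atz(p,G(333,267),.190)),T(atz(p,G(515,267),.190)))
print('rail',[T(atz(p,G(u,v),.175+.0137+x*.4695e-3)) for u,v,x in [(291,205,54),(297,295,35)]])
print('wall top',[T(atz(p,G(u,v),.175+.0124+x*.4695e-3)) for u,v,x in [(535,205,53),(527,260,38)]])
```

```text
piece [-23.8  -6.9] [-23.8  22.3]
rail [array([-40.9, -11.7]), array([-23.8, -11.7])]
wall top [array([-40.4,  21.7]), array([-29.7,  22. ])]
```

>>> {"name": "play_rows", "arguments": {
  "series": [
    {"tx": -0.003, "ty": 0, "tz": -0.0025, "turn": 0},
    {"tx": 0, "ty": 0, "tz": 0, "turn": 0},
    {"tx": 0, "ty": 0, "tz": 0, "turn": 0}
  ]
}}

```text
time_s: 19.4
position: [0.5435, -0.0941, 0.2713]
tcp_rot: [[0.999, -0.052, 0.013], [-0.052, -0.999, -0.008], [0.013, 0.008, -1.0]]
force: [0.5, -6.2, 11.1]
opening: 0.5
```

Run:
```python
from fit import *
p=cap('wrist','w20.png')
cv2.imwrite('pics/w20c.png',cv2.resize(p['pixels'][120:290,220:420],None,fx=3.8,fy=3.5,interpolation=2))
st=bot.read_state();print(st['position'],st['force'])
```

```text
[ 0.54351644 -0.09413706  0.27127264] [-0.21676738 -5.72504003 11.72247894]
```

View pics/w20c.png

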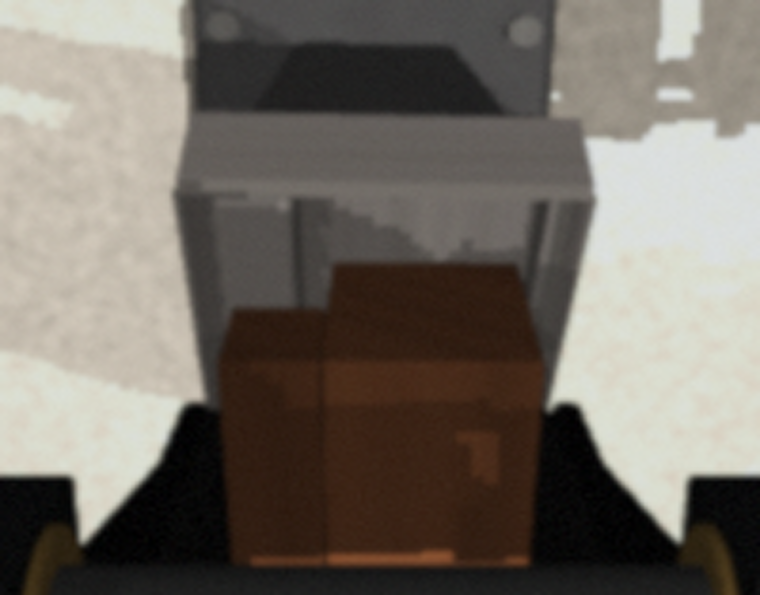

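>>> {"name": "play_rows", "arguments": {
  "gripper": 1,
  "series": [
    {"tx": 0, "ty": 0, "tz": 0.001, "turn": 0},
    {"tx": 0, "ty": 0, "tz": 0, "turn": 0},
    {"tx": 0, "ty": 0, "tz": 0, "turn": 0},
    {"tx": 0, "ty": 0, "tz": 0, "turn": 0},
    {"tx": 0, "ty": 0, "tz": 0, "turn": 0},
    {"tx": 0, "ty": 0, "tz": 0, "turn": 0},
    {"tx": 0, "ty": 0, "tz": 0, "turn": 0}
  ]
}}

```text
time_s: 20.15
position: [0.5395, -0.0907, 0.2675]
tcp_rot: [[0.999, -0.052, -0.0], [-0.052, -0.999, 0.0], [-0.0, -0.0, -1.0]]
force: [0.8, -0.3, 0.2]
opening: 0.978
```

Run:
```python
from fit import *
p=cap('wrist','w21.png')
s=cap('side');q=cap('scene')
a=cv2.resize(s['pixels'][110:190,340:420],(400,400),interpolation=2);b=cv2.resize(q['pixels'][135:215,195:315],(400,400),interpolation=2)
cv2.imwrite('pics/sc21.png',np.hstack([a,b]))
st=bot.read_state();print(st['position'],st['force'])
```

```text
[ 0.53958954 -0.09080403  0.26763299] [ 0.30779122 -0.39135572 -0.15713704]
```

View pics/w21.png

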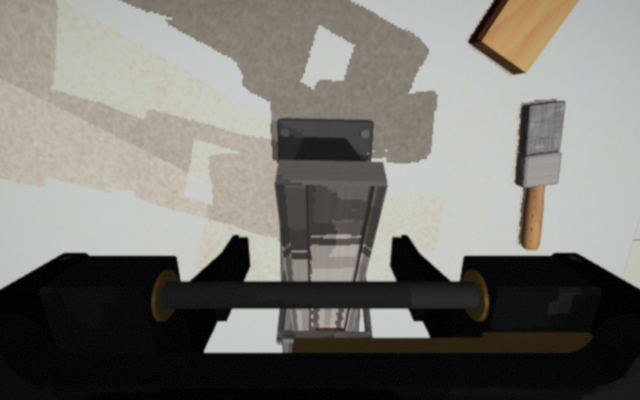

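View pics/sc21.png

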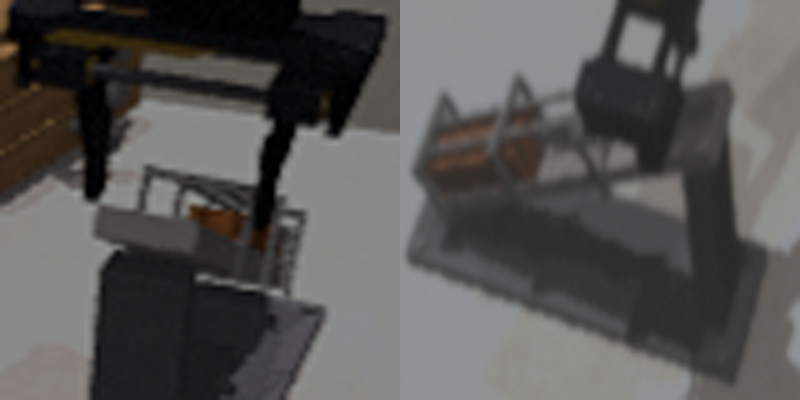

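The piece slid through the gate; at right the scene shows two pieces at the foot. I'll raise the arm clear and check the seating.

>>> {"name": "play_rows", "arguments": {
  "series": [
    {"tx": 0, "ty": 0, "tz": 0.03, "turn": 0},
    {"tx": 0, "ty": 0, "tz": 0.06, "turn": 0},
    {"tx": 0, "ty": 0, "tz": 0.06, "turn": 0},
    {"tx": 0, "ty": 0, "tz": 0.04, "turn": 0},
    {"tx": 0, "ty": -0.06, "tz": 0, "turn": 0},
    {"tx": 0, "ty": -0.06, "tz": 0, "turn": 0},
    {"tx": 0, "ty": -0.06, "tz": 0, "turn": 0},
    {"tx": 0, "ty": -0.06, "tz": 0, "turn": 0},
    {"tx": 0, "ty": -0.06, "tz": 0, "turn": 0},
    {"tx": 0, "ty": -0.06, "tz": 0, "turn": 0}
  ]
}}

```text
time_s: 21.3
position: [0.5392, -0.3807, 0.4197]
tcp_rot: [[0.999, -0.052, 0.0], [-0.052, -0.999, 0.0], [0.0, -0.0, -1.0]]
force: [0.7, 0.2, -0.4]
opening: 1.0
```

>>> {"name": "play_rows", "arguments": {
  "series": [
    {"tx": 0, "ty": -0.03, "tz": 0, "turn": 0},
    {"tx": 0, "ty": 0, "tz": 0, "turn": 0},
    {"tx": 0, "ty": 0, "tz": 0, "turn": 0}
  ]
}}

```text
time_s: 21.6
position: [0.5393, -0.4029, 0.419]
tcp_rot: [[0.999, -0.053, -0.001], [-0.053, -0.999, 0.002], [-0.001, -0.002, -1.0]]
force: [0.6, -0.0, -0.1]
opening: 0.999
```

Run:
```python
from fit import *
p=cap('wrist','w22.png')
s=cap('side','s22.png');q=cap('scene','c22.png')
cv2.imwrite('pics/c22c.png',cv2.resize(q['pixels'][140:220,190:310],None,fx=6,fy=6,interpolation=2))
Q=[.544,-.0875,np.radians(-93.1)]
for x in (164.5,194,224.5,284.5): print(x,proj(p,TW(Q,[(x,0,36)]))[0],proj(q,TW(Q,[(x,0,36)]))[0])
```

```text
164.5 [309.9500595   41.28186738] [230.52041096 160.06840055]
194 [310.52125125  67.45238365] [223.90580371 161.09997582]
224.5 [311.0460666   91.49805458] [217.22989587 162.14111117]
284.5 [311.92250646 131.65424396] [204.55789306 164.11736225]
```

View pics/w22.png

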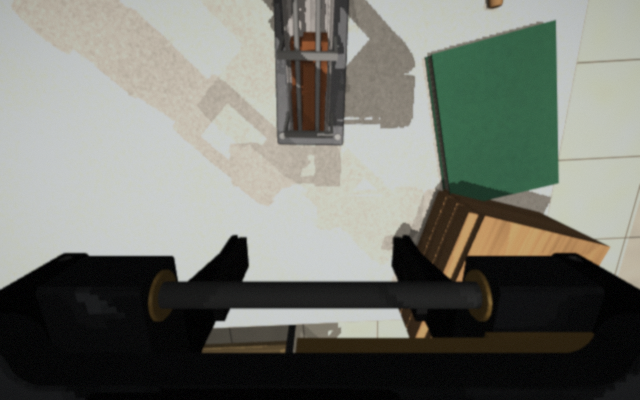

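View pics/c22c.png

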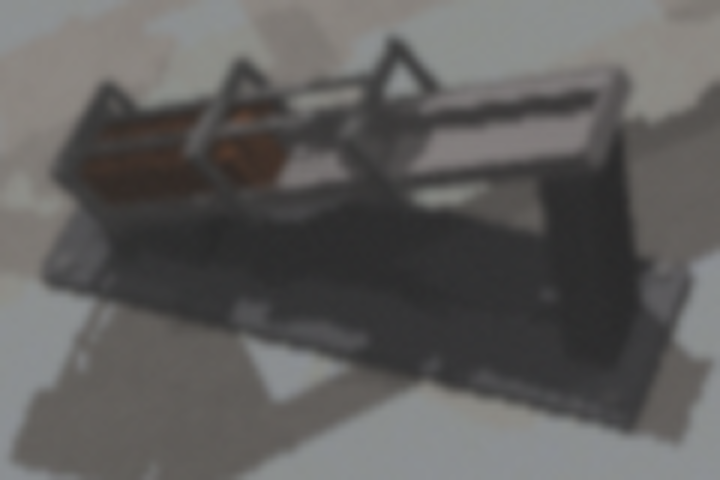

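View pics/c22.png

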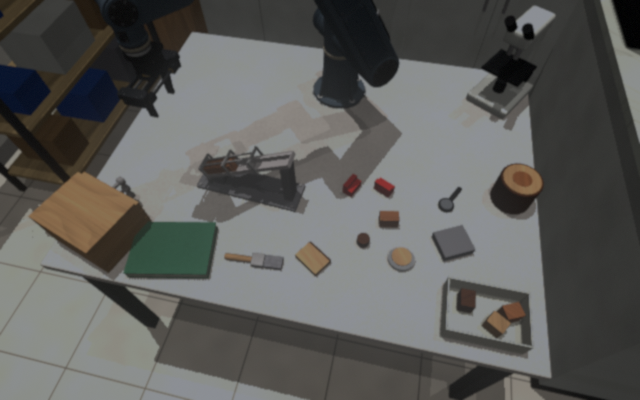

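Run:
```python
import cv2
a=cv2.imread('pics/w22.png')[10:150,260:360];cv2.imwrite('pics/w22c.png',cv2.resize(a,None,fx=4.2,fy=4.2,interpolation=2))
```

```text
(no output)
```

View pics/w22c.png

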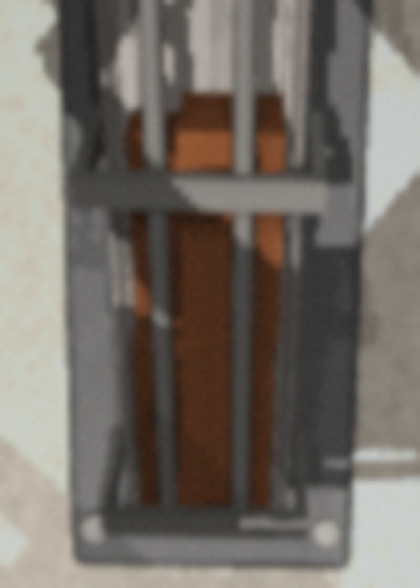

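```bash
python3 -c "
from rig import bot
print(bot.read_state()['time_s'],bot.hand_in())"
```

```text
the job is handed in; nothing more can be done
21.75 None
```

The rebated wooden piece is in the chute. It slid under the gate by itself and lies right behind the waiting piece. I handed the job in at 21.75 s.

**What I did:** I tipped the piece over with the fingertips and gripped it across its 44 mm. I then set it over the rail, pressed it lightly to match the slope (about 11 N at most), and released it.

**What did not go smoothly:**
- The first, purely horizontal push only slid the piece along the bench, so I pushed with a rising motion instead.
- It then rolled too far and came to rest on its rebate. My first nudge back jammed at about 8 N; the second worked.

**Last checks:**
- **Position in the chute:** The upper end of the piece's top face was at wrist row 41, against 41.3 predicted for trough x 164.5 mm. The wood runs without a gap from there to the foot stop.
- **Other things on the bench:** In the last scene picture the plain block, both red look-alikes and the other things looked unmoved. I judged this by eye and did not measure it.
- **Robot:** The gripper was open and clear of everything at hand-in.
- **Trough fit:** My estimate of the trough's position disagreed with the scene camera by up to about 2 pixels. I set the sideways position from the wrist camera instead.

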